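Load the bead dish and present it with a level quarter turn

TASK

Load the blue bead dish: seat the brass sizing collar in the recess marked with one dot and let it go, then seat the silver ring blank in the recess marked with two dots and let it go. Then take the dish by its middle, lift it straight up until it is about 10 cm above its grey pad, and only then turn it a quarter turn, either way round, so that it lies across the pad for the jeweller to check; keep it level throughout, with the loose red ball staying in the middle of its well. Finish while still holding the dish there, steady and level over the pad with collar, ring and ball in place, and leave the other things on the bench where they are.

Things in the scene. Friction and masses are not known exactly. Their poses are not given: they have to be found in the camera images.
- pad: Fixed grey cloth-covered pad flat on the counter, 220 (x) x 90 (y) x 3 mm. Origin at the centre of its underside, on the counter. The dish starts on it, long sides along the pad's x. The pad may lie at any yaw.
- dish: Loose blue bead dish, 182 (x) x 62 (y) mm, 0.3 kg; origin at the centre of its underside, z up. Its middle is a square box 62 x 62 mm, 34 mm high, with flat vertical sides: grip it from above across the width, fingers outside, closing along y. Each end is a flat wing, top 16 mm above the underside, with a round recess: one white dot beside the recess at +x, two beside that at -x.
- dish_well (a point): Where the ball's centre rests in the middle of the dish's box: on the dish's z axis, 20.1 mm above the underside. The box (walls 4 mm) holds a shallow white conical well sloping 10 degrees, lowest at the centre, 12 mm above the underside; the ball's top stays below the box's rim.
- recess_one (a point): Centre of the floor of the one-dot recess, for the collar: diameter 37 mm, 3 mm deep, grey floor; in the dish's frame at x +61 mm, 13 mm above the underside. Place with the fingers closing along the dish's y, to clear the box.
- recess_two (a point): Centre of the floor of the two-dot recess, for the ring blank: diameter 31 mm, 3 mm deep, grey floor; in the dish's frame at x -61 mm, 13 mm above the underside. Place with the fingers closing along the dish's y, to clear the box.
- ball_center (a point): Centre of the loose red ball, diameter 16 mm, about 14 g, free to roll in the dish's well.
- collar: Loose brass sizing collar standing on end on the counter: outside diameter 32 mm, bore 22 mm, 18 mm tall, about 65 g; origin at the centre of its underside, z its axis.
- ring_blank: Loose silver ring blank (a wide band) lying flat on the counter: outside diameter 26 mm, bore 20 mm, 12 mm tall, about 27 g; origin at the centre of its underside, z its axis.
- mallet: Boxwood mallet lying on the counter; leave alone. Origin at its underside.
- mandrel: Tapered steel mandrel standing on a round foot of diameter 76 mm, 200 mm tall; leave alone. Origin at the centre of its underside.
- jar: Amber glass jar with steel cap, diameter 60 mm, 80 mm tall; leave alone. Origin at the centre of its underside.
- bench_block: Dark steel bench block 65 x 65 x 22 mm; leave alone. Origin at the centre of its underside.
- ball: The same red ball as a body; its origin turns as it rolls, so use point ball_center.

How it is judged:
On the way, in this order (a step that is already met when the one before it is completed fails the run):
1. the brass collar sits in the one-dot recess, let go (horizontal distance between collar and recess_one below 0.005 m and z of collar in the frame of recess_one between -0.003 and 0.003 m and contact force between collar and the fingers below 0.05 N), for 0.2 s.
2. then the silver ring blank sits in the two-dot recess, let go (horizontal distance between ring_blank and recess_two below 0.005 m and z of ring_blank in the frame of recess_two between -0.003 and 0.003 m and contact force between ring_blank and the fingers below 0.05 N), for 0.2 s.
3. the dish is lifted clear of the pad, not yet turned (within 0.3 rad of the pad's length) (height (world z) of dish above 0.05 m and angle between the x axis of dish and the x axis of pad, either way round below 0.3 rad), for 0.1 s.
At the end, for the whole second after the job is handed in: Dish held still by the fingers 70-150 mm above the counter, tilt under 0.07 rad, within 60 mm of the pad centre and 0.14 rad of square across it; collar in recess one and ring in recess two (5 mm sideways, 3 mm of the floor), ball within 6 mm of the well middle; none of these three touched (all of step 1 and all of step 2 and horizontal distance between ball_center and dish_well below 0.006 m and z of ball_center in the frame of dish_well below 0.004 m and contact force between ball and the fingers below 0.05 N and angle between dish's own z axis and vertical below 0.07 rad and angle between the x axis of dish and the y axis of pad, either way round below 0.14 rad and height (world z) of dish between 0.07 and 0.15 m and horizontal distance between dish and pad below 0.06 m and contact force between dish and the fingers above 1 N and linear speed of dish below 0.03 m/s and angular speed of dish below 0.15 rad/s); the arm keeps its last pose, push and grip.
It fails at once if the ball rolls out to the side of its well (more than 15 mm from the middle) (distance between ball_center and dish_well above 0.015 m).
It fails at once if the dish is tipped more than 0.17 rad (10 degrees) (angle between dish's own z axis and vertical above 0.17 rad).
It fails at once if the mallet, mandrel, jar or bench block is moved more than 30 mm (distance of any of mallet, mandrel, jar, bench_block from where it was at the start of the episode above 0.03 m).
It also fails if it takes over 72 s, if anything falls off the work surface, if the arm or the gripper's body presses on something with over 40 N, if the wrist force passes 120 N, or if a joint passes its speed limit or range.

ROBOT

A 6-joint arm with a two-finger parallel gripper is mounted at the origin on the work surface. World frame = base frame: x ahead of the robot, y to its left, z up, the work surface at z = 0. Lengths are in m, angles in rad, forces in N, time in s.
With the tool pointing down it reaches from about 0.15 to 0.775 m from the base axis. Payload 6.1 kg.
Tool frame: the origin (TCP) lies at the centre of the arm's flange, where the gripper is bolted on; the fingertips stand 173 mm ahead of it and the grasp point (between the pads) lies 155 mm ahead of it (ctrl.tcp_to_tips is the distance from the TCP to the fingertips, in m); z points along the fingers, y is the line along which they close (so a half turn about z gives the same grasp; the last joint's range is limited). The gripper opens to 85 mm and grips with 20 to 120 N. Pads are 22 mm wide; open, the fingers measure 114 mm over their backs; the gripper's body (76 mm by 85 mm) begins 54 mm behind the grasp point. The pads swing forward as they close: fully open they stand 13 mm farther back than shut.
Start: joints at [1.178, 0.126, -0.04, 1.405, 0, 1.571], TCP at [0.201, 0.485, 0.405] pointing down, gripper open.
Joint ranges: [-2.72, 2.72], [-0.95, 1.95], [-1.27, 1.35], [-1.78, 2.02], [-1.46, 1.47], [-3.14, 3.14]. Speed limits (rad/s): [2.39, 2.39, 3.01, 3.14, 3.14, 3.14].

INTERFACE

Orientations are given as a unit quaternion [x, y, z, w].
In Python, from rig import ctrl gives the robot as it stands.
- The arm moves only by the shell command python3 nudge.py 'ROWS'. ROWS is a JSON object whose key "increments" holds a list of rows, 1 to 5 of them, each of 7 numbers: the finger opening in m, then dx, dy, dz in m, then a rotation vector rx, ry, rz in rad; each row is the pose to reach, as a shift and turn from the pose commanded when the command began, along the tool's axes at that moment; what a row does not reach only later rows make up. A row lasts 1/8 s, in which the tool goes at most 0.0625 m and 0.188 rad, less where a joint would pass 70% of its speed; a pose out of reach is approached as far as the arm can. The fingers move at their own pace and stop on an object; the grip force is fixed at half the most. Time passes only in rows, so rows that do not move let the fingers close. It prints the time, the measured TCP pose, the force, the opening and the grip force at its end. Input that does not fit is refused with a message, and nothing moves.
- ctrl.observe(): the state, without advancing time (a new reading comes with each control period).
- ctrl.camera(name): name is "scene" or "top"; returns a dict with "frame" (400x640x3 uint8, red, green, blue), "fx", "fy", "cx", "cy" (pixels), "origin" and "orientation" of the camera in the world. Camera axes: x right, y down, z forward; pixel columns grow to the right and rows downward; lengths in m; the calibration is good to about 2 mm. A picture is of the moment at which its call begins. There is no depth.
- ctrl.hand_in(): hands the job in; it is judged then, once.
The state is a dict: "time": time; "joints": joint angles; "dq": joint speeds; "joint_torque": joint torques, N m; "eef_pos": TCP position; "ee_rot": TCP orientation; "contact_force": force on the tool from outside, world axes, zero at the start; "torque": the same for the moment, N m; "opening": finger opening in m; "finger_force": force on a finger pad.
Only numpy, scipy, OpenCV 4.12 (cv2) and the standard library are available. Lean on these libraries where they do the work, as an engineer would, in place of code of your own. Each camera call takes 0.05 s, during which the arm holds its last target. There are 200 camera calls.

## Working session

There is one attempt and no reset: what is moved stays moved. The work goes in short steps, Python scripts to look and compute and a shell command to move; the robot and the scene stay as the last step left them, time stands still between calls to the robot, and variables do not carry over. Pictures are saved under pics/ and viewed, at most 10 in all, crops included, and the job is handed in when it is done.

```bash
ls; mkdir -p pics; cat > h.py <<'E'
import numpy as np, cv2
from rig import ctrl
from scipy.spatial.transform import Rotation as R
def snap(name,fn=None,crop=None,scale=1):
    c=ctrl.camera(name); im=cv2.cvtColor(c["frame"],cv2.COLOR_RGB2BGR)
    if fn:
        if crop: u0,v0,u1,v1=crop; im=im[v0:v1,u0:u1]
        cv2.imwrite("pics/"+fn,cv2.resize(im,None,fx=scale,fy=scale,interpolation=cv2.INTER_CUBIC))
    return c
def pix2w(c,u,v,z):
    d=R.from_quat(c["orientation"]).apply([(u-c["cx"])/c["fx"],(v-c["cy"])/c["fy"],1.])
    o=np.array(c["origin"]); return o+d*(z-o[2])/d[2]
def w2pix(c,p):
    q=R.from_quat(c["orientation"]).inv().apply(np.array(p)-c["origin"])
    return np.array([c["fx"]*q[0]/q[2]+c["cx"],c["fy"]*q[1]/q[2]+c["cy"]])
E
python3 - <<'E'
from h import *
np.set_printoptions(precision=4,suppress=True)
for n in("top","scene"):
    c=snap(n,n+"1.png"); print(n,c["fx"],c["cx"],c["cy"],np.array(c["origin"]),R.from_quat(c["orientation"]).as_matrix())
print(ctrl.observe())
E
```

```text
nudge.py
pics
rig.py
top 502.0534038954829 326.2396849889568 195.52260013267323 [0.3082 0.1113 1.5847] [[-0.0008 -0.9764  0.216 ]
 [-1.     -0.0001 -0.0043]
 [ 0.0042 -0.216  -0.9764]]
scene 472.36175641621173 309.74347728788314 199.92515450498985 [ 1.0876 -0.7867  0.7775] [[ 0.9003  0.2524 -0.3546]
 [ 0.4353 -0.5244  0.7318]
 [-0.0012 -0.8132 -0.582 ]]
{'time': 0.1, 'joints': array([ 1.178 ,  0.1263, -0.0405,  1.4054, -0.    ,  1.5708]), 'dq': array([-0.0015, -0.0025,  0.0022,  0.0005, -0.    , -0.0005]), 'joint_torque': array([ -0.002 , -43.6909,  35.3603,   0.0137,  -0.0001,  -0.    ]), 'eef_pos': array([0.2009, 0.4849, 0.404 ]), 'ee_rot': array([ 0.1951,  0.9808, -0.0007, -0.0001]), 'contact_force': array([ 0.2578,  0.2417, -0.5798]), 'torque': array([-0.0295, -0.0013, -0.0218]), 'finger_force': 0.0, 'opening': 0.08559945373058914}
```

View pics/top1.png

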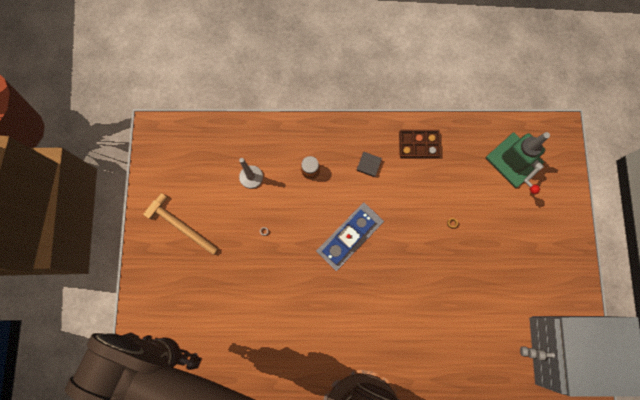

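View pics/scene1.png

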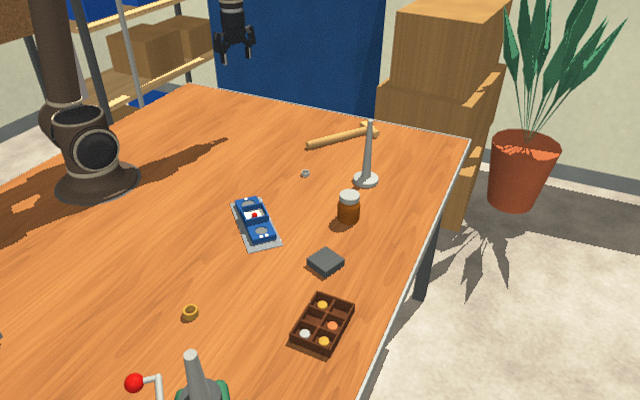

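```bash
python3 - <<'E'
import cv2,numpy as np
t=cv2.imread("pics/top1.png");s=cv2.imread("pics/scene1.png")
def c(im,u,v,w,h,k):return cv2.resize(im[v:v+h,u:u+w],None,fx=k,fy=k,interpolation=cv2.INTER_CUBIC)
o=np.zeros((600,800,3),np.uint8)
def put(a,x,y):o[y:y+a.shape[0],x:x+a.shape[1]]=a
put(c(t,312,200,80,75,5),0,0); put(c(s,220,190,80,65,5),400,0)
put(c(t,441,212,25,25,8),0,400);put(c(t,252,219,25,25,8),200,400)
put(c(s,177,300,25,25,8),400,400);put(c(s,293,161,25,25,8),600,400)
cv2.imwrite("pics/comp.png",o)
E
```

```text
(no output)
```

View pics/comp.png

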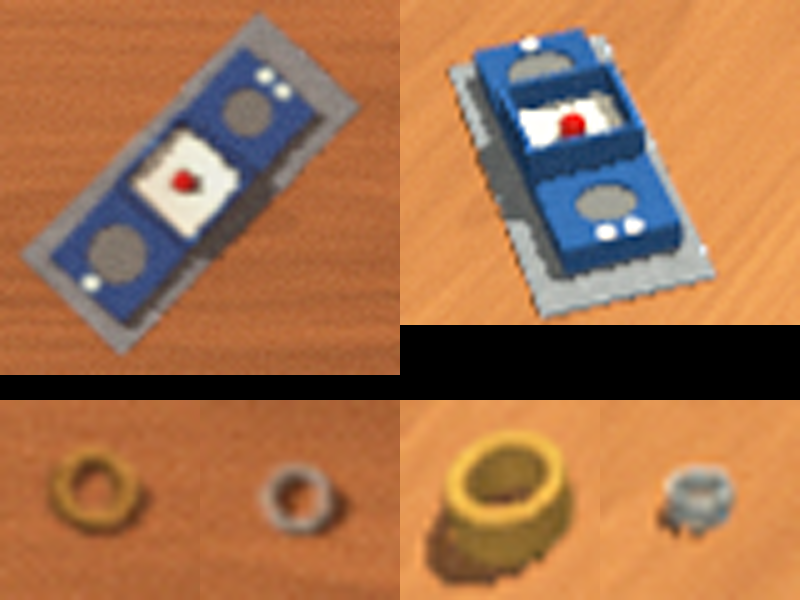

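```bash
cat > m.py <<'E'
from h import *
np.set_printoptions(precision=4,suppress=True)
E
python3 - <<'E'
from m import *
t=ctrl.camera("top");s=ctrl.camera("scene")
def P(c,x,y,ox,oy,cx,cy,k,z):return pix2w(c,cx+(x-ox+.5)/k-.5,cy+(y-oy+.5)/k-.5,z)[:2]
T=lambda x,y,z:P(t,x,y,0,0,312,200,5,z)
S=lambda x,y,z:P(s,x,y,400,0,220,190,5,z)
r1=T(117,253,.016);r2=T(247,112,.016);b=T(184,181,.0231)
print("r1",r1,"r2",r2,"mid",(r1+r2)/2,"ball",b,"len",np.linalg.norm(r1-r2),"yaw",np.degrees(np.arctan2(*(r1-r2)[::-1])))
pc=[T(*p,.003) for p in[(258,12),(358,107),(122,354),(22,256)]];print("pad",np.mean(pc,0),[np.degrees(np.arctan2(*(d)[::-1])) for d in(pc[3]-pc[0],pc[2]-pc[1])])
print("S r2",S(606,203,.016),"ball",S(572,125,.0231))
print("collar",P(t,102,486,0,400,441,212,8,.018),P(s,505,478,400,400,177,300,8,.018))
print("ring",P(t,295,497,200,400,252,219,8,.012),P(s,699,485,600,400,293,161,8,.012))
E
```

```text
r1 [0.4801 0.0772] r2 [ 0.5693 -0.0055] mid [0.5247 0.0358] ball [0.5244 0.0352] len 0.12163041282890512 yaw 137.1738285923259
pad [0.5274 0.0297] [np.float64(136.04898473343607), np.float64(135.8941809675092)]
S r2 [ 0.5691 -0.0023] ball [0.5248 0.0386]
collar [ 0.568  -0.2973] [ 0.5698 -0.2938]
ring [0.5423 0.3028] [0.5427 0.3048]
```

```bash
cat >> m.py <<'E'
def go(x,y,z,yaw=46.5):
    """print tool-frame delta to TCP world pos with tool y at yaw deg (level, pointing down)"""
    o=ctrl.observe(); A=R.from_quat(o["ee_rot"]); w=np.radians(yaw)
    ty=np.array([np.cos(w),np.sin(w),0]); tz=np.array([0,0,-1.]); tx=np.cross(ty,tz)
    B=R.from_matrix(np.c_[tx,ty,tz]); 
    C=R.from_matrix(np.c_[-tx,-ty,tz])
    if (A.inv()*C).magnitude()<(A.inv()*B).magnitude(): B=C
    d=A.inv().apply(np.array([x,y,z])-o["eef_pos"])
    print("delta",d,"rot",(A.inv()*B).as_rotvec(),"t",round(o["time"],2),"pos",o["eef_pos"],"op",round(o["opening"],4),"q6",o["joints"][5])
E
python3 -c "
from m import *
print(ctrl.tcp_to_tips)
go(.569,-.2955,.30)"
python3 nudge.py '{"increments":[[0.085,-0.04,-0.04,0,0,0,0.1],[0.085,-0.08,-0.075,0,0,0,0.2],[0.085,-0.12,-0.11,0,0,0,0.3],[0.085,-0.16,-0.145,0,0,0,0.366],[0.085,-0.2,-0.18,0.02,0,0,0.366]]}'; python3 -c "
from m import *
go(.569,-.2955,.30)"
```

```text
time: 0.82
eef_pos: [0.3175, 0.2409, 0.3856]
ee_rot: [0.37, 0.929, 0.001, 0.001]
contact_force: [0.8, 1.0, -0.2]
opening: 0.085
finger_force: 0.0
delta [-0.5515 -0.2164  0.0853] rot [0.0031 0.0007 0.0004] t 0.82 pos [0.3175 0.2409 0.3856] op 0.085 q6 1.407833337602449
```

```bash
python3 nudge.py '{"increments":[[0.06,-0.055,-0.02,0.01,0,0,0],[0.06,-0.11,-0.04,0.02,0,0,0],[0.06,-0.165,-0.06,0.03,0,0,0],[0.06,-0.22,-0.08,0.04,0,0,0],[0.06,-0.275,-0.1,0.05,0,0,0]]}'; python3 nudge.py '{"increments":[[0.06,-0.055,-0.02,0,0,0,0],[0.06,-0.11,-0.04,0.01,0,0,0],[0.06,-0.165,-0.06,0.015,0,0,0],[0.06,-0.215,-0.08,0.02,0,0,0],[0.06,-0.215,-0.08,0.02,0,0,0]]}';  python3 -c "
from m import *
go(.569,-.2955,.25)"
```

```text
time: 1.45
eef_pos: [0.448, -0.0216, 0.3345]
ee_rot: [0.371, 0.929, 0.0, 0.0]
contact_force: [1.2, 0.7, -0.0]
opening: 0.0603
finger_force: 0.0
time: 2.08
eef_pos: [0.5493, -0.2286, 0.3129]
ee_rot: [0.372, 0.928, -0.0, -0.001]
contact_force: [-0.2, 1.5, 0.9]
opening: 0.0601
finger_force: 0.0
delta [-0.0605 -0.0347  0.0628] rot [-0.0009 -0.0014 -0.0034] t 2.08 pos [ 0.5493 -0.2286  0.3129] op 0.0601 q6 0.36840576603404235
```

```bash
python3 nudge.py '{"increments":[[0.06,-0.05,-0.03,0.05,0,0,0],[0.06,-0.056,-0.033,0.06,0,0,0],[0.06,-0.056,-0.033,0.06,0,0,0]]}';  python3 - <<'E'
from m import *
go(.569,-.2955,.20)
import cv2
t=snap("top","t2.png",(423,180,483,240),6.6); s=snap("scene","s2.png",(150,240,230,340),5)
a=cv2.imread("pics/t2.png");b=cv2.imread("pics/s2.png");o=np.zeros((500,800,3),np.uint8);o[:a.shape[0],:a.shape[1]]=a;o[:500,400:]=b
cv2.imwrite("pics/c2.png",o)
E
```

```text
time: 2.45
eef_pos: [0.5658, -0.2879, 0.2527]
ee_rot: [0.371, 0.929, 0.0, -0.002]
contact_force: [0.2, 0.1, 0.1]
opening: 0.0599
finger_force: 0.0
delta [-0.0078 -0.0033  0.0527] rot [-0.0009 -0.0042 -0.0005] t 2.45 pos [ 0.5658 -0.2879  0.2527] op 0.0599 q6 0.28898452116360623
```

View pics/c2.png

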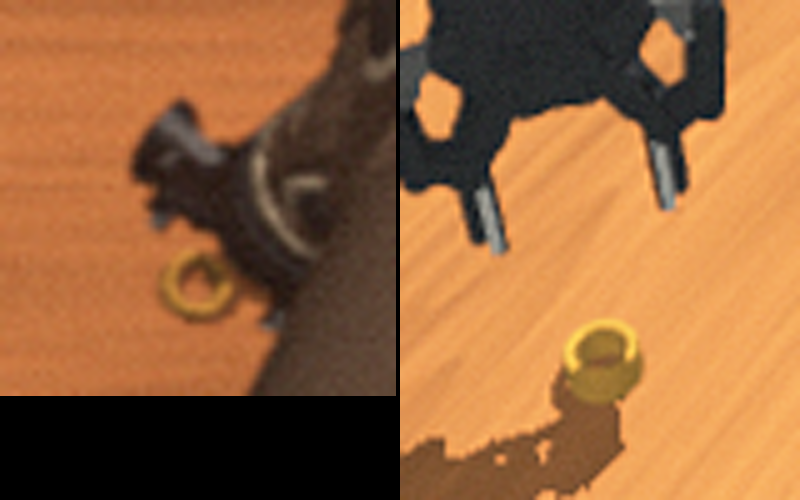

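```bash
python3 nudge.py '{"increments":[[0.06,-0.007,-0.003,0.03,0,0,0],[0.06,-0.007,-0.003,0.048,0,0,0],[0.06,-0.007,-0.003,0.048,0,0,0]]}';  python3 - <<'E'
from m import *
go(.569,-.2955,.177)
s=snap("scene","s3.png",(150,250,230,350),6)
p=ctrl.observe()["eef_pos"]
print((w2pix(s,p-[0,0,.168])-[150,250])*6)
E
```

```text
time: 2.92
eef_pos: [0.5689, -0.2939, 0.206]
ee_rot: [0.37, 0.929, 0.0, -0.001]
contact_force: [0.1, 0.8, 0.1]
opening: 0.0601
finger_force: 0.0
delta [-0.0012 -0.0011  0.029 ] rot [-0.0005 -0.0023  0.0013] t 2.92 pos [ 0.5689 -0.2939  0.206 ] op 0.0601 q6 0.2810244218306508
[226.9685 314.7318]
```

View pics/s3.png

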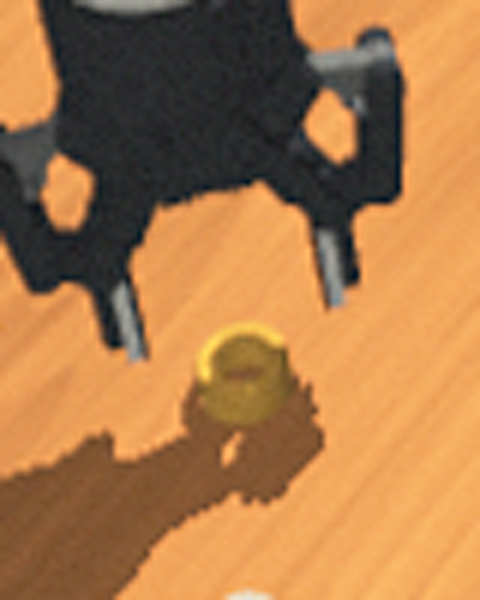

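```bash
python3 nudge.py '{"increments":[[0.06,-0.002,-0.002,0.02,0,0,0],[0.06,-0.002,-0.002,0.029,0,0,0],[0.06,-0.002,-0.002,0.029,0,0,0],[0.06,-0.002,-0.002,0.029,0,0,0]]}';  python3 - <<'E'
from m import *
go(.568,-.2968,.177)
E
python3 nudge.py '{"increments":[[0.03,0,0,0,0,0,0],[0.02,0,0,0,0,0,0],[0.02,0,0,0,0,0,0],[0.02,0,0,0,0,0,0],[0.02,0,0,0,0,0,0]]}'
```

```text
time: 3.48
eef_pos: [0.5698, -0.2979, 0.1786]
ee_rot: [0.37, 0.929, -0.0, 0.001]
contact_force: [0.4, -0.4, -0.2]
opening: 0.0601
finger_force: 0.0
delta [ 0.0021 -0.0005  0.0016] rot [0.0003 0.001  0.0005] t 3.48 pos [ 0.5698 -0.2979  0.1786] op 0.0601 q6 0.27698013977842645
time: 4.1
eef_pos: [0.5699, -0.298, 0.1787]
ee_rot: [0.37, 0.929, -0.0, 0.001]
contact_force: [-1.1, -0.6, 5.7]
opening: 0.0288
finger_force: 59.7
```

```bash
python3 nudge.py '{"increments":[[0.02,0,0,-0.02,0,0,0],[0.02,0,0,-0.05,0,0,0],[0.02,0,0,-0.1,0,0,0],[0.02,0,0,-0.1,0,0,0]]}';  python3 - <<'E'
from m import *
go(.568,-.2968,.177)
import cv2
t=snap("top","t4.png",(423,180,483,240),6.6); s=snap("scene","s4.png",(150,200,230,300),5)
a=cv2.imread("pics/t4.png");b=cv2.imread("pics/s4.png");o=np.zeros((500,800,3),np.uint8);o[:a.shape[0],:a.shape[1]]=a;o[:500,400:]=b
cv2.imwrite("pics/c4.png",o)
E
```

```text
time: 4.6
eef_pos: [0.5706, -0.2985, 0.2822]
ee_rot: [0.37, 0.929, -0.0, 0.004]
contact_force: [0.6, -0.7, -0.8]
opening: 0.0288
finger_force: 59.3
delta [ 0.0038 -0.0008  0.1052] rot [0.0021 0.0071 0.0004] t 4.6 pos [ 0.5706 -0.2985  0.2822] op 0.0288 q6 0.2768712868986957
```

View pics/c4.png

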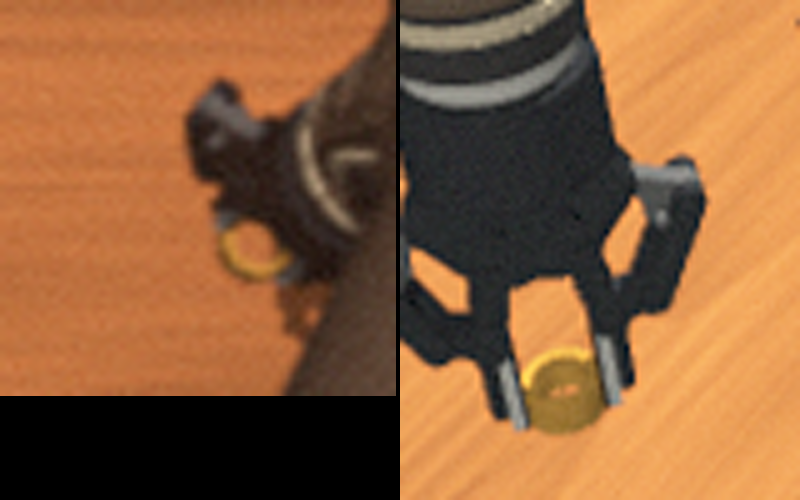

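```bash
python3 nudge.py '{"increments":[[0.02,0.05,0.02,0,0,0,0],[0.02,0.11,0.06,0,0,0,0],[0.02,0.165,0.1,0,0,0,0],[0.02,0.22,0.14,0,0,0,0],[0.02,0.26,0.17,0,0,0,0]]}';  python3 - <<'E'
from m import *
go(.4825,.0769,.25)
E
```

```text
time: 5.32
eef_pos: [0.4979, -0.0019, 0.2759]
ee_rot: [0.371, 0.929, -0.0, -0.001]
contact_force: [0.9, 0.9, -0.1]
opening: 0.0286
finger_force: 59.3
delta [0.0654 0.0466 0.026 ] rot [-0.0018 -0.002  -0.    ] t 5.33 pos [ 0.4979 -0.0019  0.2759] op 0.0286 q6 0.755363515784591
```

```bash
python3 nudge.py '{"increments":[[0.02,0.03,0.025,0.01,0,0,0],[0.02,0.055,0.04,0.025,0,0,0],[0.02,0.06,0.043,0.028,0,0,0],[0.02,0.06,0.043,0.028,0,0,0]]}';  python3 - <<'E'
from m import *
go(.4825,.0769,.22)
E
```

```text
time: 5.82
eef_pos: [0.485, 0.0687, 0.2488]
ee_rot: [0.37, 0.929, -0.001, -0.001]
contact_force: [0.4, 0.1, -0.5]
opening: 0.0289
finger_force: 59.4
delta [0.0074 0.0043 0.0288] rot [-0.0017 -0.0009  0.001 ] t 5.83 pos [0.485  0.0687 0.2488] op 0.0289 q6 0.8990922746850715
```

```bash
python3 nudge.py '{"increments":[[0.02,0.007,0.004,0,0,0,0],[0.02,0.007,0.004,0.015,0,0,0],[0.02,0.007,0.004,0.028,0,0,0],[0.02,0.007,0.004,0.028,0,0,0],[0.02,0.007,0.004,0.028,0,0,0]]}';  python3 - <<'E'
from m import *
go(.4825,.0769,.1947)
import cv2
t=snap("top","t5.png",(312,200,392,275),5); s=snap("scene","s5.png",(220,170,300,260),5)
a=cv2.imread("pics/t5.png");b=cv2.imread("pics/s5.png");o=np.zeros((450,800,3),np.uint8);o[:a.shape[0],:a.shape[1]]=a;o[:450,400:]=b
cv2.imwrite("pics/c5.png",o)
E
```

```text
time: 6.45
eef_pos: [0.483, 0.0764, 0.2216]
ee_rot: [0.37, 0.929, -0.0, -0.0]
contact_force: [0.3, 0.1, 0.1]
opening: 0.0289
finger_force: 59.4
delta [0.0007 0.     0.0269] rot [-0.0003 -0.0002  0.0002] t 6.45 pos [0.483  0.0764 0.2216] op 0.0289 q6 0.9159367250428082
```

View pics/c5.png

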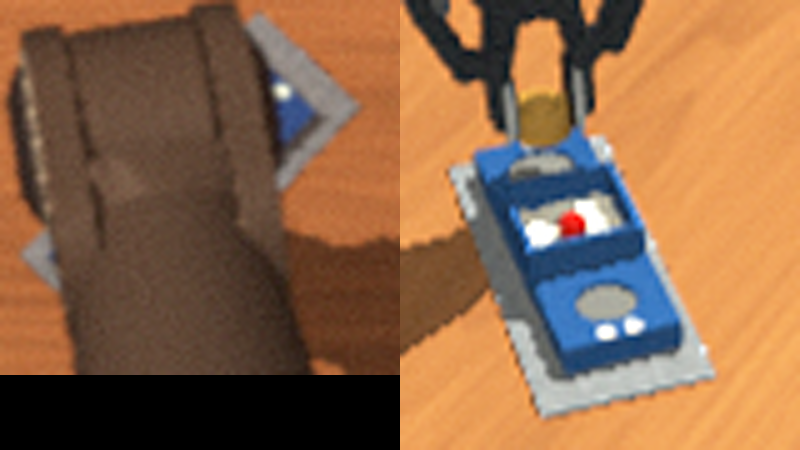

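```bash
python3 - <<'E'
from m import *
s=ctrl.camera("scene"); q=lambda p:(w2pix(s,p)-[220,170])*5+[400,0]+2
p=ctrl.observe()["eef_pos"]; print(p)
d=np.array([-.725,.688,0])
r2=pix2w(s,220+206/5-.4,170+303/5-.4,.016); print("r2",r2, "r1 pix",q(r2+.122*d), "r1",r2+.122*d)
b=pix2w(s,220+172.5/5-.4,170+223/5-.4,.0231);print("r1 by ball",b+.061*d)
# collar near bottom edge (543,143): bottom centre = edge + 16mm away from cam
e=pix2w(s,220+143/5-.4,170+143/5-.4,p[2]-.1787)
v=(e-np.array(s["origin"]))[:2];v/=np.linalg.norm(v);print("collar base",e[:2]+.016*v,"tcp",p[:2])
E
```

```text
[0.4832 0.0766 0.2221]
r2 [ 0.5691 -0.0023  0.016 ] r1 pix [544.8799 171.0453] r1 [0.4807 0.0817 0.016 ]
r1 by ball [0.4799 0.0821 0.0231]
collar base [0.4789 0.085 ] tcp [0.4832 0.0766]
```

```bash
python3 - <<'E'
from m import *
s=ctrl.camera("scene"); im=s["frame"]
for v in range(183,204): print(v," ".join("%3d,%3d,%3d"%tuple(im[v,u]) for u in range(241,258)))
p=ctrl.observe()["eef_pos"]
for off in (0,.002,.005):
  for z in (.1787,.1607):
    th=np.linspace(0,2*np.pi,73); c=p+off*np.array([-.725,.688,0])-[0,0,z]
    P=np.array([w2pix(s,c+.016*np.array([np.cos(a),np.sin(a),0])) for a in th]); print(off,z,P.min(0),P.max(0))
E
```

```text
183  34, 39, 45 161,107, 67 237,158, 89 238,162, 90 234,160, 89 234,158, 89 231,153, 85 231,156, 82 235,161, 89 239,162, 88 248,167, 93 139, 86, 52  19, 22, 29  62, 64, 64  73, 75, 72  42, 43, 43  31, 39, 38
184  28, 33, 37 185,121, 77 238,158, 87 234,154, 83 234,157, 87 231,154, 86 232,155, 85 233,160, 87 236,157, 86 238,161, 90 244,164, 89 129, 81, 44  11, 22, 22  74, 76, 74 127,125,119  79, 79, 79  28, 34, 38
185  28, 34, 40 151,100, 62 232,151, 83 236,159, 90 232,154, 85 233,154, 83 235,156, 85 236,157, 85 236,160, 89 236,159, 86 245,164, 89 137, 90, 49  30, 26, 28  77, 76, 73 144,144,138 104,105,102  40, 44, 49
186  59, 63, 64  95, 79, 71 229,146, 85 237,158, 89 233,155, 88 235,156, 86 238,161, 90 236,159, 89 234,155, 87 233,155, 85 244,167, 93 145, 95, 59  37, 29, 23  75, 80, 73 141,140,132 107,106,103  45, 53, 55
187 119,120,116  90, 96, 97 192,126, 75 233,152, 83 235,160, 86 240,167, 88 243,179, 88 244,183, 93 244,183, 90 241,168, 86 248,171, 91 153,101, 60  36, 25, 27  59, 62, 62 139,140,131 109,111,105  50, 53, 54
188 140,140,134 108,113,113 173,122, 74 243,178, 83 237,174,
[... 2877 characters left out ...]
63 131,137,142 153,154,151 175,174,164 182,180,168 177,176,165 175,177,163 177,175,162 173,172,160 175,172,161 177,178,161 166,165,152  87, 97,116  58,110,172  58,116,181  59,121,191
203  59,109,169 143,149,153 141,141,127 133,132,121 137,133,126 135,134,126 131,131,121 170,169,158 176,178,166 175,173,161 178,177,166 151,154,151 145,151,147  94,107,117  47, 84,127  43, 87,135  57,109,167
0 0.1787 [241.6256 193.4472] [253.5567 200.2932]
0 0.1607 [241.0514 187.9747] [253.0827 194.7641]
0.002 0.1787 [241.4449 193.056 ] [253.3621 199.8856]
0.002 0.1607 [240.8698 187.5868] [252.887  194.3599]
0.005 0.1787 [241.1745 192.4708] [253.0711 199.2761]
0.005 0.1607 [240.5982 187.0066] [252.5945 193.7553]
```

```bash
python3 nudge.py '{"increments":[[0.02,-0.0015,0,0.01,0,0,0],[0.02,-0.0015,0,0.02,0,0,0],[0.02,-0.0015,0,0.022,0,0,0],[0.02,-0.0015,0,0.022,0,0,0]]}'; python3 nudge.py '{"increments":[[0.02,0,0,0.002,0,0,0],[0.02,0,0,0.002,0,0,0]]}';python3 nudge.py '{"increments":[[0.02,0,0,0.0015,0,0,0],[0.02,0,0,0.0015,0,0,0]]}'
```

```text
time: 7.15
eef_pos: [0.4839, 0.0755, 0.1993]
ee_rot: [0.37, 0.929, -0.0, -0.0]
contact_force: [1.1, -0.9, 0.1]
opening: 0.0292
finger_force: 59.4
time: 7.4
eef_pos: [0.4841, 0.0755, 0.1977]
ee_rot: [0.37, 0.929, 0.0, 0.0]
contact_force: [-0.5, 0.1, -1.5]
opening: 0.0289
finger_force: 59.4
time: 7.65
eef_pos: [0.4839, 0.0755, 0.1961]
ee_rot: [0.37, 0.929, -0.0, -0.0]
contact_force: [-1.2, 1.2, -0.6]
opening: 0.0285
finger_force: 59.4
```

```bash
python3 nudge.py '{"increments":[[0.02,0,0,0.001,0,0,0],[0.02,0,0,0.001,0,0,0]]}';python3 nudge.py '{"increments":[[0.036,0,0,0,0,0,0],[0.045,0,0,0,0,0,0],[0.05,0,0,0,0,0,0],[0.05,0,0,0,0,0,0]]}'; python3 nudge.py '{"increments":[[0.05,0,0,-0.02,0,0,0],[0.05,0,0,-0.05,0,0,0],[0.05,0,0,-0.08,0,0,0],[0.05,0,0,-0.1,0,0,0],[0.05,0,0,-0.1,0,0,0]]}'; python3 - <<'E'
from m import *
go(.543,.303,.28)
import cv2
s=snap("scene","s6.png",(220,170,300,255),7)
E
```

```text
time: 7.9
eef_pos: [0.4839, 0.0755, 0.195]
ee_rot: [0.37, 0.929, -0.0, -0.0]
contact_force: [-0.4, 0.6, -0.7]
opening: 0.029
finger_force: 59.4
time: 8.4
eef_pos: [0.4841, 0.0755, 0.1953]
ee_rot: [0.37, 0.929, 0.0, 0.0]
contact_force: [0.2, -0.1, 0.3]
opening: 0.0498
finger_force: 0.0
time: 9.02
eef_pos: [0.4846, 0.0756, 0.2966]
ee_rot: [0.37, 0.929, 0.001, 0.001]
contact_force: [0.8, -0.1, -0.7]
opening: 0.0502
finger_force: 0.0
delta [0.1141 0.2051 0.017 ] rot [0.0026 0.002  0.0004] t 9.03 pos [0.4846 0.0756 0.2966] op 0.0502 q6 0.9135702966016741
```

View pics/s6.png

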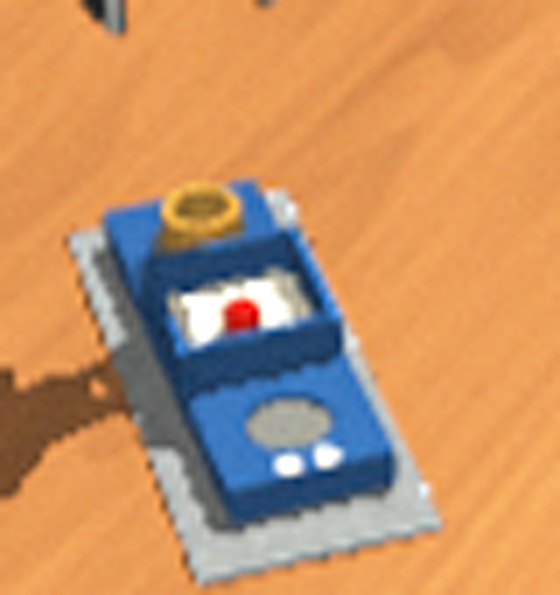

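```bash
python3 - <<'E'
from m import *
s=ctrl.camera("scene")
P=lambda u,v,z:pix2w(s,220+(u+.5)/7-.5,170+(v+.5)/7-.5,z)[:2]
for z in(.034,.037):print("collar",P(202,210,z))
r2=P(289,423,.016);b=P(241,316,.0231);d=np.array([-.725,.688]);print("r2",r2,"r1",r2+.122*d,b+.061*d)
E
```

```text
collar [0.4843 0.0776]
collar [0.4868 0.0741]
r2 [ 0.5688 -0.0015] r1 [0.4804 0.0824] [0.4808 0.0801]
```

```bash
python3 nudge.py '{"increments":[[0.05,0.028,0.05,0,0,0,0],[0.05,0.056,0.1,0,0,0,0],[0.05,0.084,0.15,0,0,0,0],[0.05,0.114,0.205,0,0,0,0],[0.05,0.114,0.205,0.017,0,0,0]]}'; python3 - <<'E'
from m import *
go(.543,.303,.21)
import cv2
t=snap("top","t7.png",(312,200,392,275),7)
s=ctrl.camera("scene");cv2.imwrite("pics/s7.png",cv2.resize(s["frame"][161:186,293:318,::-1],None,fx=8,fy=8,interpolation=cv2.INTER_CUBIC))
E
```

```text
time: 9.75
eef_pos: [0.5429, 0.3065, 0.2766]
ee_rot: [0.368, 0.93, 0.0, -0.0]
contact_force: [-0.6, -0.6, -0.6]
opening: 0.05
finger_force: 0.0
delta [-0.0025 -0.0026  0.0666] rot [ 0.0008 -0.0003  0.0049] t 9.75 pos [0.5429 0.3065 0.2766] op 0.05 q6 1.2681363501982943
```

View pics/t7.png

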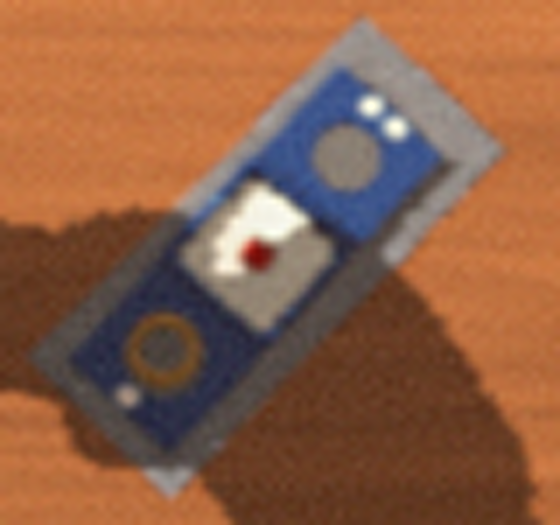

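```bash
python3 nudge.py '{"increments":[[0.05,-0.002,-0.002,0.03,0,0,0.004],[0.05,-0.002,-0.002,0.06,0,0,0.004],[0.05,-0.002,-0.002,0.066,0,0,0.004],[0.05,-0.002,-0.002,0.066,0,0,0.004]]}'; python3 - <<'E'
from m import *
go(.5425,.3035,.178)
t=ctrl.camera("top"); print(pix2w(t,251,180,.0)); s=ctrl.camera("scene")
im=s["frame"]
th=np.linspace(0,2*np.pi,73)
for z in(0,.012):
    P=np.array([w2pix(s,[.5425+.013*np.cos(a),.3035+.013*np.sin(a),z]) for a in th]);print(P.min(0),P.max(0))
for v in range(167,181): print(v," ".join("%3d,%3d,%3d"%tuple(im[v,u]) for u in range(298,312)))
E
```

```text
time: 10.35
eef_pos: [0.5424, 0.2989, 0.2125]
ee_rot: [0.373, 0.928, -0.0, -0.0]
contact_force: [-0.1, -0.1, -0.1]
opening: 0.0504
finger_force: 0.0
delta [0.0031 0.0034 0.0345] rot [-0.0007 -0.0001 -0.0047] t 10.35 pos [0.5424 0.2989 0.2125] op 0.0504 q6 1.2676987122651107
[0.7103 0.349  0.    ]
[300.4794 172.4324] [308.9848 177.0142]
[300.4295 169.1147] [308.9763 173.6697]
167 235,155, 83 232,153, 83 234,155, 90 232,157, 88 231,152, 83 231,151, 86 233,156, 86 234,156, 87 234,154, 84 235,157, 88 232,154, 87 229,151, 86 230,151, 85 232,154, 86
168 231,152, 84 230,149, 79 230,153, 85 230,152, 81 234,153, 81 235,155, 86 238,158, 87 238,156, 84 235,156, 83 233,152, 83 230,149, 81 230,154, 86 232,156, 90 233,158, 85
169 232,154, 87 229,150, 82 230,151, 83 234,155, 83 232,173,119 235,180,124 227,186,152 223,185,159 228,183,149 227,184,145 233,172,117 233,159, 88 232,154, 84 232,154, 85
170 231,153, 88 231,155, 86 236,157, 87 236,178,122 223,193,164 190,169,140 165,160,149 164,170,159 177,169,153 173,165,145 201,178,153 233,161,106 232,153, 84 231,154, 84
171 231,153, 82 233,156, 84 238,15
[... 985 characters left out ...]
 234,157, 88
177 239,162, 95 242,164, 92 218,137, 77 206,130, 72 136, 88, 47 163,109, 63 152,117, 85 134,105, 83 133, 98, 72 122, 87, 58 120, 80, 51 115, 72, 38 168,109, 62 228,144, 80
178 244,168, 96 242,164, 91 241,160, 92 208,135, 73 137, 88, 50 121, 79, 47 123, 78, 46 121, 75, 37 125, 80, 46 124, 81, 47 122, 79, 45 120, 79, 48 109, 75, 43 220,140, 76
179 196,125, 72 189,120, 66 187,122, 69 134, 87, 51 115, 74, 44 120, 75, 46 124, 79, 46 128, 83, 48 126, 81, 49 121, 80, 43 122, 81, 45 120, 76, 44 115, 73, 43 167,107, 59
180 120, 78, 48 118, 77, 47 117, 76, 42 115, 74, 43 197,126, 68 150, 93, 53 128, 84, 51 123, 80, 46 118, 77, 41 124, 81, 49 122, 81, 46 120, 80, 45 116, 76, 44 113, 75, 43
```

```bash
python3 nudge.py '{"increments":[[0.05,0.003,0.003,0.015,0,0,-0.004],[0.05,0.003,0.003,0.03,0,0,-0.004],[0.05,0.003,0.003,0.0345,0,0,-0.004],[0.05,0.003,0.003,0.0345,0,0,-0.004]]}'; python3 nudge.py '{"increments":[[0.03,0,0,0,0,0,0],[0.015,0,0,0,0,0,0],[0.015,0,0,0,0,0,0],[0.015,0,0,0,0,0,0],[0.015,0,0,0,0,0,0]]}'
```

```text
time: 10.95
eef_pos: [0.5421, 0.3041, 0.1768]
ee_rot: [0.37, 0.929, -0.001, -0.0]
contact_force: [0.6, 0.7, 1.1]
opening: 0.0503
finger_force: 0.0
time: 11.58
eef_pos: [0.5427, 0.3043, 0.1784]
ee_rot: [0.37, 0.929, 0.001, 0.0]
contact_force: [-1.1, 0.0, 6.4]
opening: 0.0226
finger_force: 59.3
```

```bash
python3 nudge.py '{"increments":[[0.015,0,0,-0.02,0,0,0],[0.015,0,0,-0.05,0,0,0],[0.015,-0.03,-0.03,-0.1,0,0,0],[0.015,-0.07,-0.065,-0.1,0,0,0],[0.015,-0.11,-0.105,-0.1,0,0,0]]}'; python3 nudge.py '{"increments":[[0.015,-0.04,-0.04,0,0,0,0],[0.015,-0.08,-0.08,0,0,0,0],[0.015,-0.12,-0.095,0,0,0,0],[0.015,-0.12,-0.095,0,0,0,0]]}'; python3 - <<'E'
from m import *
go(.5706,-.0066,.22)
E
```

```text
time: 12.2
eef_pos: [0.5501, 0.1511, 0.2782]
ee_rot: [0.37, 0.929, 0.0, 0.001]
contact_force: [0.2, -0.1, -0.5]
opening: 0.0221
finger_force: 58.9
time: 12.7
eef_pos: [0.5722, -0.0018, 0.2772]
ee_rot: [0.372, 0.928, -0.0, -0.0]
contact_force: [-0.5, 0.3, -0.2]
opening: 0.0223
finger_force: 58.9
delta [-0.0022 -0.0046  0.0572] rot [-0.0004  0.     -0.0038] t 12.7 pos [ 0.5722 -0.0018  0.2772] op 0.0223 q6 0.7600095514985733
```

```bash
python3 nudge.py '{"increments":[[0.015,-0.002,-0.0045,0.02,0,0,0],[0.015,-0.002,-0.0045,0.04,0,0,0],[0.015,-0.002,-0.0045,0.055,0,0,0],[0.015,-0.002,-0.0045,0.055,0,0,0]]}'; python3 - <<'E'
from m import *
go(.5706,-.0066,.1944)
s=snap("scene","s8.png",(230,190,305,250),10); t=snap("top","t8.png")
p=ctrl.observe()["eef_pos"];th=np.linspace(0,2*np.pi,73)
cr=lambda a:(a-[230,190])*10+4.5
for z in(.1784,.1664):
    P=np.array([w2pix(s,p+[.013*np.cos(a),.013*np.sin(a),-z]) for a in th]);print("ring pred",cr(P.min(0)),cr(P.max(0)))
for e in(0,.002):
    c=np.array([.5695,-.0056,.019])+e*np.array([-.725,.688,0])
    P=np.array([w2pix(s,c+[.0155*np.cos(a),.0155*np.sin(a),0]) for a in th]);print("rec pred",cr(P.min(0)),cr(P.max(0)))
E
```

```text
time: 13.2
eef_pos: [0.5693, -0.0033, 0.2213]
ee_rot: [0.37, 0.929, -0.0, -0.001]
contact_force: [0.6, 0.1, -0.1]
opening: 0.022
finger_force: 58.9
delta [-0.0033 -0.0015  0.0269] rot [-0.0019 -0.0022  0.0013] t 13.2 pos [ 0.5693 -0.0033  0.2213] op 0.022 q6 0.7522207259728118
ring pred [254.2625 289.8808] [358.4204 354.1848]
ring pred [250.9493 252.1371] [355.7295 316.1418]
rec pred [244.878  366.8706] [367.6601 444.4337]
rec pred [242.7985 362.2975] [365.428  439.6638]
```

View pics/s8.png

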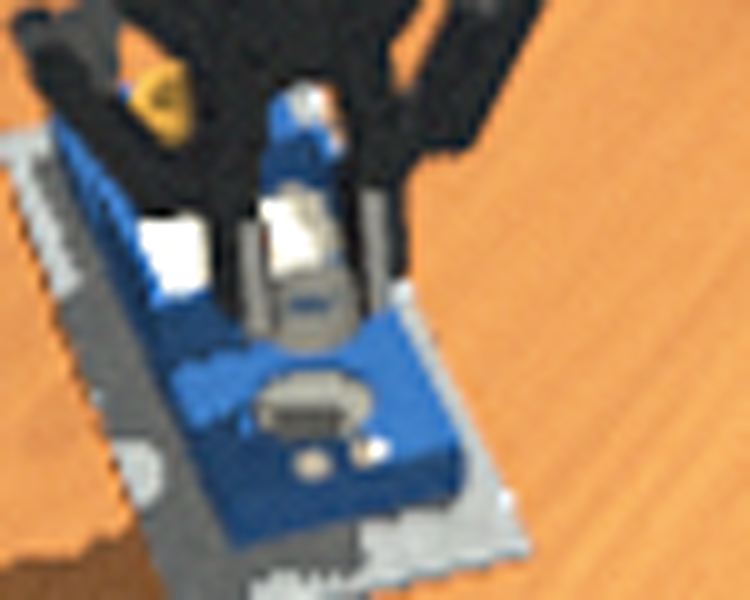

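```bash
python3 - <<'E'
from m import *
s=ctrl.camera("scene"); im=s["frame"]
for v in range(213,236): print(v,(v-190)*10+4," ".join("%3d,%3d,%3d"%tuple(im[v,u]) for u in range(255,268)))
E
```

```text
213 234 142,143,135  96, 95, 91 255,254,236 255,255,255 255,255,255 255,255,249 219,210,184 186,180,158 172,172,158  86, 85, 80  20, 11, 16  51, 54, 51 144,144,135
214 244 143,144,136  95, 95, 92 242,237,217 255,255,255 255,255,255 255,255,255 237,231,213 191,188,168 194,191,172 105,100, 90  20, 18, 21  50, 50, 49 141,139,131
215 254 142,138,132 111,111,107 198,193,171 255,255,250 255,254,242 254,252,238 222,218,197 175,173,156 160,163,159  91, 93, 91  29, 28, 27  33, 33, 33 138,134,128
216 264 143,142,135 122,123,117 137,136,129 206,203,183 182,180,165 165,163,153 173,170,158 150,149,139 131,139,136 123,122,117  58, 60, 54  20, 19, 24 132,134,127
217 274 140,142,134 141,141,134 113,112,106 120,118,109 127,127,116 138,140,127 142,142,133 141,141,129 140,138,128 137,134,125  83, 87, 77  25, 26, 24 140,136,132
218 284 139,138,130 150,152,141 100, 97, 95 118,117,111 137,134,124 143,143,130 147,144,136 147,145,134 143,142,130 126,127,118 123,119,111  54, 58, 54 116,115,109
219 294 138,136,131 148,149,138  89, 89, 84 121,116,109 117,123,123 102,112,116  99,106,121  98,105,115 107,112,112 
[... 1971 characters left out ...]
,131,120 169,170,155 162,169,173  93,137,195
232 424  72,114,168  85, 94,104  90, 89, 83  88, 86, 79  89, 87, 81  89, 91, 85  94, 94, 89  94, 89, 86  89, 86, 78 136,135,126 152,163,170 102,141,192  61,122,196
233 434  53, 92,145  56, 79,108  66, 75, 92  86, 91, 92  87, 89, 90  81, 86, 86  88, 89, 91  75, 83, 86  71, 82, 88 115,121,127 110,130,149 169,195,227 134,172,224
234 444  28, 64,101  28, 61,102  35, 67,100  52, 72, 98  59, 77,102  50, 70, 99  66, 82,106  50, 73,102  40, 68, 97  46, 75,105 154,149,139 207,206,200 255,255,255
235 454  37, 69,105  34, 69,106  26, 64,100  35, 66,105  79, 96,116 149,145,139 168,160,150 116,125,130  47, 75,108  43, 68,107 163,154,145 203,189,162 255,255,239
```

```bash
python3 nudge.py '{"increments":[[0.015,-0.0028,-0.0004,0.01,0,0,0],[0.015,-0.0028,-0.0004,0.02,0,0,0],[0.015,-0.0028,-0.0004,0.022,0,0,0],[0.015,-0.0028,-0.0004,0.022,0,0,0]]}'; python3 nudge.py '{"increments":[[0.015,0,0,0.002,0,0,0],[0.015,0,0,0.002,0,0,0]]}';python3 nudge.py '{"increments":[[0.015,0,0,0.0015,0,0,0],[0.015,0,0,0.0015,0,0,0]]}'; python3 -c "
from m import *
go(.5706,-.0066,.1944)"
```

```text
time: 13.85
eef_pos: [0.5717, -0.0062, 0.2003]
ee_rot: [0.37, 0.929, -0.0, -0.0]
contact_force: [-0.5, 0.5, -0.2]
opening: 0.0223
finger_force: 58.9
time: 14.1
eef_pos: [0.5718, -0.0061, 0.1988]
ee_rot: [0.37, 0.929, 0.0, 0.0]
contact_force: [-0.3, 0.3, 0.6]
opening: 0.0227
finger_force: 58.9
time: 14.35
eef_pos: [0.5719, -0.0061, 0.1974]
ee_rot: [0.37, 0.929, 0.0, 0.0]
contact_force: [-0.2, -1.0, 0.5]
opening: 0.0227
finger_force: 59.1
delta [ 0.0006 -0.0013  0.003 ] rot [0.0003 0.0003 0.0005] t 14.35 pos [ 0.5719 -0.0061  0.1974] op 0.0227 q6 0.7481229655709195
```

```bash
python3 nudge.py '{"increments":[[0.015,0.001,0,0.0008,0,0,0],[0.015,0.001,0,0.0008,0,0,0]]}'; python3 nudge.py '{"increments":[[0.015,0,0,0.0012,0,0,0],[0.015,0,0,0.0012,0,0,0]]}';python3 nudge.py '{"increments":[[0.015,0,0,0.001,0,0,0],[0.015,0,0,0.001,0,0,0]]}'
```

```text
time: 14.6
eef_pos: [0.5714, -0.0055, 0.197]
ee_rot: [0.37, 0.929, 0.0, 0.001]
contact_force: [1.6, -1.4, 2.4]
opening: 0.0223
finger_force: 59.3
time: 14.85
eef_pos: [0.5715, -0.0055, 0.1964]
ee_rot: [0.37, 0.929, 0.0, 0.001]
contact_force: [-1.0, -1.1, 8.5]
opening: 0.0226
finger_force: 59.9
time: 15.1
eef_pos: [0.5714, -0.0055, 0.196]
ee_rot: [0.37, 0.929, 0.0, 0.001]
contact_force: [-2.0, -1.9, 13.5]
opening: 0.022
finger_force: 60.4
```

```bash
cat > f.py <<'E'
from m import *
o=ctrl.observe();A=R.from_quat(o["ee_rot"]).inv()
print("tool F",A.apply(o["contact_force"]),"M",A.apply(o["torque"]),o["eef_pos"])
s=ctrl.camera("scene"); im=s["frame"]
cv2.imwrite("pics/last.png",im[:,:,::-1])
E
python3 f.py; python3 nudge.py '{"increments":[[0.015,0,0,-0.003,0,0,0],[0.015,0,0,-0.0035,0,0,0],[0.015,0,0,-0.0035,0,0,0]]}';python3 f.py; python3 - <<'E'
from m import *
im=cv2.imread("pics/last.png")[:,:,::-1]
for v in range(217,240): print(v," ".join("%3d,%3d,%3d"%tuple(im[v,u]) for u in range(254,269)))
E
```

```text
tool F [  0.1749  -2.7349 -13.4655] M [ 0.5273  0.1141 -0.0152] [ 0.5714 -0.0055  0.196 ]
time: 15.52
eef_pos: [0.5707, -0.0053, 0.1971]
ee_rot: [0.37, 0.929, -0.0, -0.001]
contact_force: [-1.0, -0.0, -0.9]
opening: 0.0222
finger_force: 59.0
tool F [ 0.6654 -0.6815  0.8809] M [-0.0001 -0.0021 -0.0325] [ 0.5707 -0.0053  0.1971]
217  42, 44, 43  35, 39, 39  36, 46, 58  85,129,171  53,105,166  38, 87,147  42, 81,132  38, 79,132  35, 70,114  30, 68,111  33, 43, 59  32, 26, 21  43, 46, 44  88, 87, 86  69, 70, 67
218  41, 43, 46  36, 41, 40  41, 50, 55  42, 73,113  34, 72,113  26, 65,103  37, 68,109  39, 71,109  33, 71,111  36, 75,116  39, 53, 69  30, 33, 34  44, 40, 42 130,130,122 116,115,108
219  37, 39, 43  34, 41, 37  43, 46, 47  39, 67,104  32, 68,112  39, 74,111  34, 72,111  40, 72,114  34, 70,113  40, 73,115  34, 49, 67  27, 26, 31  24, 24, 25 142,141,132 149,151,143
220  35, 41, 45  66, 66, 64  95, 94, 86  62, 71, 90  29, 66,107  38, 73,113  40, 71,112  35, 70,111  36, 73,112  39, 74,114  28, 48, 67  27, 26, 25  26, 23, 26 141,142,132 152,154,146
221  58, 58, 58 126,125,118 145,146
[... 2760 characters left out ...]
,105  35, 67,105  26, 63,102 108,119,130 195,184,162 212,197,170 161,157,147  77, 90,114  28, 61,104  98,107,125 140,137,136  96,107,123  50, 79,115
237  34, 67,103  38, 70,106  33, 68,103  35, 68,104  36, 68,105  72, 90,112 141,141,143 149,150,145 125,129,137  58, 83,116  35, 69,113  34, 69,114  33, 66,112  32, 69,113  38, 75,116
238  31, 70,102  34, 67,106  31, 65,105  36, 68,109  33, 65,105  29, 70,111  56, 85,119  57, 88,125  42, 76,118  39, 71,115  40, 74,115  38, 75,117  33, 68,114  39, 74,116  44, 76,115
239  34, 68,108  38, 74,112  36, 71,112  36, 74,115  36, 75,118  36, 72,114  32, 70,116  34, 70,113  36, 72,114  34, 70,114  39, 77,118  44, 74,117  41, 73,118  39, 73,116  31, 67,112
```

```bash
python3 nudge.py '{"increments":[[0.015,-0.0015,0.0012,-0.0015,0,0,0],[0.015,-0.0015,0.0012,-0.0005,0,0,0],[0.015,-0.0015,0.0012,0.001,0,0,0],[0.015,-0.0015,0.0012,0.001,0,0,0]]}'; python3 f.py; python3 nudge.py '{"increments":[[0.015,0,0,0.001,0,0,0],[0.015,0,0,0.001,0,0,0]]}'; python3 f.py
```

```text
time: 16.08
eef_pos: [0.573, -0.0055, 0.1972]
ee_rot: [0.37, 0.929, 0.0, 0.0]
contact_force: [-1.0, -0.3, 4.1]
opening: 0.022
finger_force: 59.4
tool F [ 0.4896 -0.8954 -4.125 ] M [0.1839 0.2583 0.0181] [ 0.573  -0.0055  0.1972]
time: 16.38
eef_pos: [0.5729, -0.0055, 0.1969]
ee_rot: [0.37, 0.929, 0.0, 0.0]
contact_force: [-3.7, 0.1, 10.5]
opening: 0.0223
finger_force: 60.1
tool F [  2.7774  -2.4694 -10.5299] M [ 0.4723  0.5841 -0.0198] [ 0.5729 -0.0055  0.1969]
```

```bash
python3 nudge.py '{"increments":[[0.015,0.0008,-0.0003,-0.0015,0,0,0],[0.015,0.0008,-0.0003,-0.0015,0,0,0]]}'; python3 f.py; python3 nudge.py '{"increments":[[0.026,0,0,0,0,0,0],[0.03,0,0,0,0,0,0],[0.04,0,0,0,0,0,0],[0.04,0,0,0,0,0,0]]}'; python3 nudge.py '{"increments":[[0.04,0,0,-0.015,0,0,0],[0.04,0,0,-0.04,0,0,0],[0.04,0,0,-0.08,0,0,0],[0.05,0,0,-0.12,0,0,0],[0.06,0,0,-0.12,0,0,0]]}'; python3 f.py; python3 - <<'E'
from m import *
im=cv2.imread("pics/last.png")[:,:,::-1]
for v in range(219,240): print(v," ".join("%3d,%3d,%3d"%tuple(im[v,u]) for u in range(253,269)))
E
```

```text
time: 16.68
eef_pos: [0.5722, -0.0052, 0.1972]
ee_rot: [0.37, 0.929, 0.0, 0.0]
contact_force: [-0.5, 0.3, 2.9]
opening: 0.0223
finger_force: 59.3
tool F [ 0.5771 -0.1323 -2.8641] M [ 0.0574  0.0981 -0.0066] [ 0.5722 -0.0052  0.1972]
time: 17.23
eef_pos: [0.5721, -0.0053, 0.197]
ee_rot: [0.37, 0.929, -0.0, -0.0]
contact_force: [-0.3, -0.2, 0.4]
opening: 0.0401
finger_force: 0.0
time: 17.85
eef_pos: [0.5731, -0.0052, 0.3221]
ee_rot: [0.37, 0.929, 0.001, 0.004]
contact_force: [0.6, 0.3, -0.4]
opening: 0.0599
finger_force: 0.0
tool F [-0.257   0.6005  0.4504] M [ 0.0041 -0.018   0.0075] [ 0.5731 -0.0052  0.3221]
219  35, 75,118  43, 74,115  33, 69,107  35, 69,108  31, 65,109  31, 66,106  32, 68,107  37, 75,113  39, 71,109  33, 67,108  45, 73,113  32, 69,106  29, 66,105  36, 72,107  36, 70,108  23, 62,106
220  28, 66,106  42, 73,112  39, 71,112  36, 73,112  38, 73,111  44, 73,114  34, 71,110  34, 72,108  33, 70,111  40, 71,111  39, 71,110  39, 71,109  37, 68,108  34, 68,105  36, 61,104  33, 81,137
221  37, 67,108  40, 72,109  36, 71,110  36, 72,110  36, 71,110  32, 68,106  34, 70,111  42,
[... 2931 characters left out ...]
,240 255,255,255 255,255,255 255,255,253 139,169,219  46,113,192 202,208,223 242,234,225 185,193,203  83,112,153
237  62,128,198  63,126,199  63,125,199  64,128,201  62,126,198  59,125,204 144,176,224 255,249,242 255,255,239 221,216,211  98,124,165  39, 87,145  38, 81,134  27, 74,127  26, 66,109  30, 66,104
238  63,129,203  60,129,202  68,132,205  61,125,194  55,114,179  48,105,166  46, 98,160  59, 97,143  54, 88,128  29, 68,114  26, 63,104  29, 69,107  37, 70,109  34, 69,112  34, 69,110  34, 66,111
239  56,115,181  56,108,174  53,103,162  49, 93,149  45, 87,136  39, 77,121  35, 69,110  31, 66,107  34, 67,111  35, 71,112  33, 67,111  45, 78,118  32, 70,112  35, 72,113  40, 72,115  37, 73,114
```

```bash
python3 nudge.py '{"increments":[[0.085,0.0,0.06,0,0,0,0],[0.085,0.04,0.1,0,0,0,0],[0.085,0.08,0.14,0,0,0,0],[0.085,0.12,0.18,0,0,0,0],[0.085,0.15,0.21,0,0,0,0]]}'; python3 - <<'E'
from m import *
t=snap("top","t9.png"); im=t["frame"]; old=cv2.imread("pics/top1.png")[:,:,::-1]
for n,I in(("old",old),("new",im)):
    print(n)
    for v in range(214,230): print(v," ".join("%3d,%3d,%3d"%tuple(I[v,u]) for u in range(354,369)))
E
```

```text
time: 18.52
eef_pos: [0.6072, 0.2526, 0.316]
ee_rot: [0.37, 0.929, -0.001, -0.001]
contact_force: [0.8, 0.1, -0.4]
opening: 0.0851
finger_force: 0.0
old
214 130,126,126 104,105,124  76, 88,125  60, 83,131  64, 83,133  61, 81,130  59, 79,128  56, 78,127  68, 87,132 138,149,159 209,211,192 218,221,201 157,164,160 110,111,115 129,116,117
215 102,106,125  69, 77,119  62, 80,132  56, 76,127  63, 84,134  57, 79,131  62, 78,132  62, 80,131  74, 88,132 155,160,165 234,234,211 232,232,212 170,180,178  89, 99,124  96, 96,105
216  74, 91,129  61, 80,128  53, 74,125  64, 84,135  62, 79,130  59, 77,128  61, 80,127  57, 73,122  58, 78,127  93,107,137 152,161,170 155,167,172 115,132,153 105,120,143 129,134,148
217  62, 80,128  59, 76,130  64, 81,130  61, 78,126  57, 70,115  62, 70,109  72, 75,102  71, 73, 99  67, 77,105  62, 77,122  71, 88,131  76, 92,135 105,125,154 181,186,184 216,219,201
218  58, 81,128  64, 80,130  54, 75,125  60, 72,116  70, 77, 99  92, 86, 95 110,102, 98 117,106, 98 116,109,105  96, 98,111  74, 83,114  65, 82,126 104,120,146 190,194,186 240,238,214
219  56, 79,128  63, 83,132
[... 4244 characters left out ...]
, 71  45, 48, 69  60, 57, 70  73, 66, 70  68, 59, 57  69, 60, 56  68, 57, 54  69, 60, 58  59, 52, 59  52, 48, 71  45, 49, 72  53, 51, 72  44, 49, 72
227  46, 49, 72  35, 38, 66  47, 49, 73  46, 49, 71  45, 47, 70  50, 51, 69  51, 51, 64  59, 53, 63  57, 52, 63  53, 54, 67  48, 46, 66  43, 44, 68  45, 48, 70  42, 46, 72  48, 51, 70
228  42, 40, 57  45, 44, 72  41, 46, 70  47, 46, 68  48, 49, 71  48, 48, 74  46, 47, 69  45, 49, 71  44, 48, 73  45, 47, 73  43, 43, 68  50, 52, 75  43, 44, 68  46, 46, 69  50, 50, 69
229  63, 58, 64  47, 49, 65  35, 37, 60  43, 44, 67  46, 49, 72  48, 48, 72  47, 52, 74  46, 48, 74  42, 49, 67  44, 48, 72  49, 46, 69  49, 51, 73  46, 47, 73  42, 47, 66  58, 53, 64
```

```bash
python3 nudge.py '{"increments":[[0.085,0.06,0.01,0,0,0,0],[0.085,0.12,0.02,0,0,0,0],[0.085,0.18,0.03,0,0,0,0],[0.085,0.24,0.03,0,0,0,0],[0.085,0.26,0.03,0,0,0,0]]}'; cat > ringv.py <<'E'
from m import *
t=snap("top","t10.png"); I=t["frame"]; s=snap("scene","s10.png")
print(ctrl.observe()["eef_pos"])
for v in range(214,230): print(v," ".join("%3d,%3d,%3d"%tuple(I[v,u]) for u in range(354,369)))
I=s["frame"]
for v in range(221,237): print(v," ".join("%3d,%3d,%3d"%tuple(I[v,u]) for u in range(254,269)))
E
python3 ringv.py
```

```text
time: 19.2
eef_pos: [0.4373, 0.4527, 0.3162]
ee_rot: [0.369, 0.93, -0.001, -0.001]
contact_force: [0.5, -0.2, -0.1]
opening: 0.0847
finger_force: 0.0
[0.4383 0.452  0.3165]
214 144,138,140 109,115,131  78, 93,137  67, 88,142  60, 84,139  68, 88,144  65, 86,142  60, 82,137  75, 96,143 151,159,171 228,231,212 229,233,215 172,176,173 120,119,121 134,124,121
215 114,118,134  81, 93,137  70, 93,141  62, 83,135  58, 82,134  61, 85,142  66, 90,145  66, 86,142  78, 94,138 162,169,174 246,245,223 245,245,225 182,190,190 100,105,133 107,102,115
216  78, 91,137  62, 87,137  64, 83,144  57, 81,136  60, 84,135  74, 92,137  93,107,146 103,110,151 105,113,149 117,128,155 163,174,184 165,175,184 131,148,171 115,130,158 140,144,156
217  69, 86,139  63, 86,141  67, 92,140  70, 89,141  92,105,145 125,122,140 156,149,152 167,156,151 160,149,149 137,139,154 113,124,152  92,111,152 111,129,160 197,203,199 231,232,213
218  64, 82,139  62, 84,138  64, 85,137  86, 97,136 131,132,148 152,143,133 129,116,104 118,106, 93 126,113,101 140,131,122 144,137,146  93,105,140 112,128,154 201,208,199 252,249,226
219  63
[... 4260 characters left out ...]
,161  61, 78,103  92, 92, 88 123,126,119 123,125,120 120,123,116 110,114,114  99,104, 99  92,115,151 159,180,204 166,190,220 120,161,208  65,121,189
234  53,113,184  55,117,187  57,121,190  51,103,165  56, 99,155  71, 92,117  71,105,149 110,141,179  72,111,163  45, 96,152  86,134,191 255,255,251 255,255,253 255,255,251 190,204,225
235  59,119,187  60,118,187  59,121,187  52,115,187  43,111,183 151,168,197 255,254,244 255,255,251 221,229,235  90,134,198  83,136,200 255,255,253 255,255,255 255,255,255 181,196,218
236  61,117,187  56,119,183  58,119,186  59,120,188  50,112,185 197,214,232 255,255,255 255,255,255 255,255,248 131,159,208  40,106,179 186,191,205 233,223,215 175,181,192  79,106,146
```

```bash
cat > fit.py <<'E'
from m import *
from scipy.optimize import minimize
from scipy.ndimage import map_coordinates as mc
t=ctrl.camera("top");s=ctrl.camera("scene")
ld=lambda f:cv2.imread("pics/"+f)[:,:,::-1].astype(float)
th=np.linspace(0,2*np.pi,72,endpoint=False);C=np.c_[np.cos(th),np.sin(th),0*th]
def samp(I,c,p,r):
    P=np.array([w2pix(c,p+r*k) for k in C]); return mc(I,[P[:,1],P[:,0]],order=1)
# signal: recess = (R-B) edge between floor (in) and blue (out)
def recess(f,c,R0,z,g):
    a=ld(f);I=a[...,0]-a[...,2]
    fn=lambda x:-(samp(I,c,np.r_[x,z],R0-.003).mean()-samp(I,c,np.r_[x,z],R0+.003).mean())+.02*0
    fn2=lambda x:samp(I,c,np.r_[x,z],R0-.002).std()+samp(I,c,np.r_[x,z],R0+.002).std()+fn(x)
    return minimize(fn2,g,method="Nelder-Mead",options=dict(initial_simplex=np.array(g)+[[0,0],[.003,0],[0,.003]])).x
def rim(f,c,ro,ri,z,g):
    I=ld(f)[...,1]; m=(ro+ri)/2
    fn=lambda x:-(2*samp(I,c,np.r_[x,z],m).mean()-samp(I,c,np.r_[x,z],m-.005).mean()-samp(I,c,np.r_[x,z],m+.004).mean())
    r=minimize(fn,g,method="Nelder-Mead",options=dict(initial_simplex=np.array(g)+[[0,0],[.003,0],[0,.003]]));return r.x,r.fun
A=np.array([[-.725,.688],[.688,.725]])
r2t=recess("top1.png",t,.0155,.018,(.569,-.006));r2s=recess("scene1.png",s,.0155,.018,(.569,-.002))
r1t=recess("top1.png",t,.0185,.018,(.481,.078))
print("r2 top",r2t,"scene",r2s,"r1 top",r1t,"len",np.linalg.norm(r1t-r2t))
import sys
ft,fs=(sys.argv[1:3]+["t10.png","s10.png"][len(sys.argv[1:3]):])
for z in(.028,.031):
    a,fa=rim(ft,t,.013,.010,z,r2t);b,fb=rim(fs,s,.013,.010,z,r2s)
    print(z,"ring-r2 (tx,ty) mm top",A@(a-r2t)*1e3,round(fa,1),"scene",A@(b-r2s)*1e3,round(fb,1))
a,fa=rim(ft,t,.016,.011,.034,r1t);print("collar-r1",A@(a-r1t)*1e3)
E
python3 fit.py
```

```text
r2 top [ 0.5689 -0.0053] scene [ 0.5702 -0.0033] r1 top [0.4794 0.0773] len 0.1218261176787107
0.028 ring-r2 (tx,ty) mm top [-2.1831  2.0401] -64.6 scene [-0.3909  2.2175] -84.9
0.031 ring-r2 (tx,ty) mm top [-1.6461  1.8379] -64.6 scene [-4.1088  1.3894] -84.6
collar-r1 [-0.8933  2.15  ]
```

```bash
python3 nudge.py '{"increments":[[0.0,-0.06,-0.03,0,0,0,0],[0,-0.12,-0.06,0,0,0,0],[0,-0.17,-0.09,0,0,0,0],[0,-0.22,-0.12,0,0,0,0],[0,-0.27,-0.15,0,0,0,0]]}'; python3 nudge.py '{"increments":[[0.0,-0.05,-0.03,0.01,0,0,0],[0,-0.1,-0.06,0.02,0,0,0],[0,-0.15,-0.08,0.03,0,0,0],[0,-0.165,-0.085,0.04,0,0,0],[0,-0.165,-0.085,0.04,0,0,0]]}'; python3 -c "
from m import *
go(.5913,-.0244,.23)"
```

```text
time: 20.02
eef_pos: [0.5334, 0.1524, 0.3172]
ee_rot: [0.372, 0.928, -0.0, 0.0]
contact_force: [0.7, 0.9, -0.1]
opening: 0.0
finger_force: 0.0
time: 20.65
eef_pos: [0.5936, -0.0208, 0.2759]
ee_rot: [0.372, 0.928, -0.0, -0.001]
contact_force: [0.3, 0.5, -0.6]
opening: 0.0
finger_force: 0.0
delta [-0.0009 -0.0041  0.0459] rot [-0.0015 -0.0019 -0.0032] t 20.65 pos [ 0.5936 -0.0208  0.2759] op 0.0 q6 0.7273926236290688
```

```bash
python3 nudge.py '{"increments":[[0,-0.001,-0.003,0.03,0,0,0],[0,-0.001,-0.003,0.045,0,0,0],[0,-0.001,-0.003,0.045,0,0,0],[0,-0.001,-0.003,0.045,0,0,0]]}'; python3 -c "
from m import *
go(.5913,-.0244,.196)"
```

```text
time: 21.15
eef_pos: [0.5926, -0.021, 0.2332]
ee_rot: [0.37, 0.929, 0.0, 0.001]
contact_force: [-0.4, 0.1, 0.5]
opening: 0.0001
finger_force: 0.0
delta [-0.0013 -0.0034  0.0372] rot [0.0008 0.0008 0.0014] t 21.15 pos [ 0.5926 -0.021   0.2332] op 0.0001 q6 0.7223501754117092
```

```bash
python3 nudge.py '{"increments":[[0,-0.004,-0.003,0.0,0,0,0],[0,-0.004,-0.003,0.02,0,0,0],[0,-0.004,-0.003,0.037,0,0,0],[0,-0.004,-0.003,0.037,0,0,0]]}'; python3 f.py;  python3 nudge.py '{"increments":[[0,0.002,0,0,0,0,0],[0,0.002,0,0,0,0,0],[0,0.003,0,0,0,0,0],[0,0.004,0,0,0,0,0]]}'; python3 f.py
```

```text
time: 21.65
eef_pos: [0.5926, -0.0267, 0.1938]
ee_rot: [0.37, 0.929, -0.0, -0.001]
contact_force: [-0.4, -0.3, -0.2]
opening: 0.0003
finger_force: 0.0
tool F [ 0.0451 -0.4812  0.1525] M [-0.026   0.0439 -0.0247] [ 0.5926 -0.0267  0.1938]
time: 22.2
eef_pos: [0.5904, -0.0238, 0.1954]
ee_rot: [0.37, 0.929, 0.0, 0.0]
contact_force: [-0.1, 0.1, 0.3]
opening: 0.0001
finger_force: 0.0
tool F [ 0.15    0.0424 -0.2739] M [-0.0183  0.0303 -0.0428] [ 0.5904 -0.0238  0.1954]
```

```bash
for i in 1 2 3; do python3 nudge.py '{"increments":[[0,0.001,0,0,0,0,0],[0,0.001,0,0,0,0,0]]}' >/dev/null; python3 f.py; done; cp pics/last.png pics/s11.png; python3 - <<'E'
import cv2
I=cv2.imread("pics/s11.png")[:,:,::-1]
for v in range(221,237): print(v," ".join("%3d,%3d,%3d"%tuple(I[v,u]) for u in range(252,270)))
E
```

```text
tool F [-0.2967  0.8729 -0.7172] M [ 0.0093  0.0306 -0.0242] [ 0.5896 -0.0231  0.1952]
tool F [-0.2982 -0.2759 -0.3689] M [-0.0499 -0.0113  0.0627] [ 0.5888 -0.0225  0.1952]
tool F [0.0153 0.6273 0.5899] M [-0.0528 -0.0185 -0.0119] [ 0.5881 -0.0218  0.1952]
221  41, 46, 45  39, 41, 40  38, 38, 41  39, 38, 39  32, 36, 38  42, 46, 40  37, 38, 41  37, 43, 45  43, 42, 45  41, 47, 45  35, 41, 40  28, 34, 36  37, 35, 42  34, 39, 42  35, 41, 43  37, 41, 40  36, 40, 42  38, 38, 35
222  42, 47, 47  38, 41, 41  29, 32, 34  34, 38, 38  42, 43, 44  41, 43, 44  40, 38, 41  40, 44, 41  41, 43, 44  44, 46, 46  42, 40, 42  38, 37, 38  35, 34, 34  44, 43, 47  41, 42, 44  41, 43, 45  40, 40, 41  29, 28, 30
223  39, 41, 45  40, 44, 43  35, 37, 33  41, 42, 43  40, 44, 42  37, 37, 38  38, 39, 42  42, 44, 44  44, 46, 49  43, 44, 44  37, 41, 37  32, 38, 37  42, 38, 39  32, 32, 36  35, 42, 42  44, 44, 47  42, 41, 40  33, 44, 58
224  41, 44, 40  41, 39, 42  38, 41, 37  36, 36, 32  40, 39, 39  42, 38, 39  37, 40, 35  40, 44, 44  38, 43, 44  38, 42, 43  34, 40, 38  36, 41, 39  33, 29, 34  68, 72, 69  55, 57, 5
[... 1977 characters left out ...]
,129 147,143,135  72, 83, 97  45, 83,122
234  65,130,201  65,126,199  60,124,202  63,128,203  59,125,204  58,113,181  70,115,175  53, 75,107  41, 47, 52  24, 28, 32  78, 80, 79 145,144,136 128,130,124  61, 61, 59 138,136,128 156,150,138 134,161,194  81,134,197
235  60,123,198  60,126,199  63,121,200  64,127,202  68,133,208  61,130,207  52,110,177  89,103,126 124,119,110  91, 87, 79 101,101, 96 147,148,139 131,131,123  61, 60, 61 134,131,124 157,153,139 125,159,201  76,131,195
236  64,128,204  64,129,202  59,126,197  69,135,209  55,108,168  51, 99,159  35, 72,114 110,124,132 185,174,157 179,167,144 157,149,133 157,153,143 138,134,125  63, 64, 69 110,114,117 115,117,118  59, 94,139  38, 85,135
```

```bash
for i in 1 2 3; do python3 nudge.py '{"increments":[[0,0.0008,0,0,0,0,0],[0,0.0008,0,0,0,0,0]]}' >/dev/null; python3 f.py; done; python3 - <<'E'
import cv2
I=cv2.imread("pics/last.png")[:,:,::-1]
for v in range(223,236): print(v," ".join("%3d,%3d,%3d"%tuple(I[v,u]) for u in range(253,262)))
E
```

```text
tool F [ 0.4683  0.0634 -0.4697] M [ 0.0083 -0.0523 -0.0066] [ 0.5876 -0.0212  0.1952]
tool F [-0.0381  0.3187 -0.0025] M [-0.0176  0.0019 -0.0292] [ 0.587  -0.0207  0.1952]
tool F [ 0.1353 -0.4541  0.2096] M [ 0.0074  0.0275 -0.0029] [ 0.5864 -0.0201  0.1952]
223  33, 38, 42  40, 41, 43  35, 33, 34  37, 41, 39  34, 32, 33  36, 42, 39  41, 46, 47  42, 40, 42  36, 39, 38
224  41, 39, 36  39, 38, 35  49, 64, 87  52, 85,126  44, 58, 77  37, 38, 36  40, 43, 44  38, 40, 39  40, 43, 42
225  47, 71,100  54, 85,123  60,107,170  64,123,192  73, 99,129  46, 52, 55  37, 41, 41  39, 42, 41  52, 50, 53
226  64,115,180  59,116,185  61,126,201  84,139,206 131,138,156  70, 71, 71  36, 38, 41  37, 42, 45  60, 62, 59
227  63,128,201  66,128,204  61,126,202 118,153,195 153,153,156  81, 82, 75  30, 38, 36  34, 38, 38  69, 70, 68
228  64,127,201  64,126,203  51,115,186 110,128,152 123,122,119  67, 65, 65  37, 40, 41  36, 38, 42  58, 60, 61
229  69,131,203  63,124,201  79,114,159  96,104,111  97, 98, 90  53, 53, 51  36, 37, 42  40, 43, 44  50, 52, 52
230  61,126,200  61,125,200 151,158,168 114,113,105 110,110,100  65, 68, 63  31, 36, 38  39, 40, 41  50, 54, 54
231  61,128,201  58,125,201 127,137,147 106,104, 94 111,112,102  81, 77, 74  50, 53, 48  37, 38, 40  44, 43, 47
232  65,128,204  59,125,203  70,109,159  80, 90, 99  94, 96, 82 101,100, 93  62, 61, 59  34, 40, 38  34, 37, 38
233  64,128,202  68,132,204  67,126,195  73,116,176  81,109,153  92,100,108  63, 70, 69  39, 41, 46  33, 36, 34
234  63,125,199  64,127,201  62,130,204  64,132,211  68,130,206  61, 92,133  40, 58, 82  31, 36, 47  68, 68, 63
235  63,129,200  64,129,202  67,129,204  72,135,211  55,110,175  39, 75,119  83, 96,117 152,145,130 172,163,142
```

```bash
python3 nudge.py '{"increments":[[0,-0.004,0,0,0,0,0],[0,-0.008,0,-0.01,0,0,0],[0,-0.008,0,-0.05,0,0,0],[0.085,-0.008,0.02,-0.1,0,0,0],[0.085,0.03,0.07,-0.12,0,0,0]]}' | tail -6; python3 nudge.py '{"increments":[[0.085,0.05,0.04,0,0,0,0],[0.085,0.1,0.07,0,0,0,0],[0.085,0.15,0.1,0,0,0,0],[0.085,0.2,0.13,0,0,0,0],[0.085,0.25,0.15,0,0,0,0]]}'; python3 ringv.py; python3 fit.py
```

```text
time: 24.68
eef_pos: [0.614, 0.0466, 0.3186]
ee_rot: [0.373, 0.928, 0.001, 0.003]
contact_force: [1.3, -0.3, -0.2]
opening: 0.0357
finger_force: 0.0
time: 25.3
eef_pos: [0.5339, 0.3309, 0.3149]
ee_rot: [0.37, 0.929, 0.0, 0.0]
contact_force: [-0.3, 0.4, 0.1]
opening: 0.085
finger_force: 0.0
[0.5324 0.3331 0.3148]
214 138,133,136 113,115,135  84,101,142  65, 86,142  66, 86,143  66, 88,144  60, 83,138  56, 82,137  73, 95,141 147,156,169 227,229,212 234,233,215 169,177,174 118,116,126 142,131,127
215 111,116,136  82, 94,139  61, 85,141  60, 82,137  62, 84,139  61, 84,141  58, 82,137  53, 77,135  78, 96,144 166,174,180 248,246,224 243,245,223 178,190,190 103,113,139 116,114,127
216  82, 97,140  60, 88,139  66, 90,144  59, 85,138  59, 84,139  63, 88,138  74, 94,141  69, 85,139  74, 94,144 108,123,154 158,169,181 170,181,187 130,148,174 115,129,160 137,147,159
217  61, 82,138  63, 86,141  61, 84,141  58, 81,134  80, 93,135 102,108,136 100,106,130  99,106,127 101,109,137  92,101,138  82, 98,142  80,102,146 118,135,164 193,199,196 236,238,220
218  64, 91,142  63, 86,140  61, 83,132  88, 97,13
[... 4684 characters left out ...]
0 255,255,251 255,255,254 255,255,252 195,208,228
235  57,117,188  58,117,189  59,120,189  56,117,190  51,114,190 155,181,218 255,255,247 255,255,253 220,229,236  92,139,199  76,135,198 255,255,252 255,255,255 255,255,255 180,193,217
236  64,121,191  60,120,188  57,121,188  56,122,189  53,117,187 201,220,232 255,255,255 255,255,255 255,255,249 131,160,208  47,113,184 187,195,210 235,226,218 176,180,191  80,110,150
r2 top [ 0.5689 -0.0053] scene [ 0.5702 -0.0033] r1 top [0.4794 0.0773] len 0.1218261176787107
0.028 ring-r2 (tx,ty) mm top [0.0803 2.2675] -50.3 scene [1.2326 2.3768] -83.0
0.031 ring-r2 (tx,ty) mm top [0.6066 2.0749] -50.3 scene [-2.4608  1.4891] -82.9
collar-r1 [-0.7177  1.4761]
```

```bash
python3 -c "
from m import *
d=np.array([.4794,.0773])-[.5689,-.0053];print(np.degrees(np.arctan2(d[1],d[0])))
go(.524,.0367,.28)"
```

```text
137.2959282567146
delta [-0.1939 -0.22    0.0347] rot [0.0003 0.0005 0.0026] t 25.5 pos [0.534  0.3298 0.3147] op 0.0853 q6 1.310030640559802
```

```bash
python3 nudge.py '{"increments":[[0.085,-0.04,-0.045,0,0,0,-0.0096],[0.085,-0.08,-0.09,0,0,0,-0.0096],[0.085,-0.12,-0.135,0.01,0,0,-0.0096],[0.085,-0.16,-0.18,0.02,0,0,-0.0096],[0.085,-0.194,-0.22,0.03,0,0,-0.0096]]}'; python3 nudge.py '{"increments":[[0.085,0,0,0,0,0,0],[0.085,0,0,0,0,0,0]]}'; python3 -c "
from m import *
go(.524,.0367,.24,47.2)"
```

```text
time: 26.12
eef_pos: [0.5234, 0.0321, 0.2845]
ee_rot: [0.367, 0.93, -0.0, 0.001]
contact_force: [1.1, 0.6, -0.3]
opening: 0.085
finger_force: 0.0
time: 26.38
eef_pos: [0.5239, 0.0347, 0.2847]
ee_rot: [0.367, 0.93, 0.0, 0.0]
contact_force: [0.8, -0.2, 1.2]
opening: 0.0848
finger_force: 0.0
delta [0.0013 0.0015 0.0447] rot [ 0.0007  0.0004 -0.0046] t 26.38 pos [0.5239 0.0347 0.2847] op 0.0848 q6 0.8177007871168951
```

```bash
python3 nudge.py '{"increments":[[0.085,0.0013,0.0015,0.03,0,0,-0.0046],[0.085,0.0013,0.0015,0.0447,0,0,-0.0046],[0.085,0.0013,0.0015,0.0447,0,0,-0.0046],[0.085,0.0013,0.0015,0.0447,0,0,-0.0046]]}'; python3 - <<'E'
from m import *
go(.524,.0367,.18,47.2)
# finger/dish clearance check in scene: predicted inner pad tips near edges
s=snap("scene","s12.png");I=s["frame"]
p=ctrl.observe()["eef_pos"]
for v in (196,200,204,208,212): print(v," ".join("%d:%d,%d,%d"%((u,)+tuple(I[v,u])) for u in range(232,288,2)))
E
```

```text
time: 26.88
eef_pos: [0.5241, 0.0382, 0.2402]
ee_rot: [0.363, 0.932, 0.0, 0.0]
contact_force: [0.9, 0.1, 0.3]
opening: 0.085
finger_force: 0.0
delta [-0.0009 -0.0012  0.0602] rot [0.0006 0.0006 0.0032] t 26.88 pos [0.5241 0.0382 0.2402] op 0.085 q6 0.8166752798883001
196 232:28,35,34 234:73,76,70 236:123,126,121 238:229,144,81 240:232,153,86 242:236,157,90 244:233,155,85 246:239,173,86 248:240,181,85 250:234,171,78 252:191,150,136 254:101,124,175 256:126,128,147 258:231,146,72 260:230,156,96 262:228,146,79 264:221,143,81 266:226,150,86 268:233,154,87 270:232,153,82 272:230,149,84 274:226,148,86 276:236,157,88 278:240,163,94 280:241,165,93 282:240,165,92 284:237,160,92 286:238,162,88
200 232:181,117,68 234:72,58,50 236:147,146,138 238:54,109,180 240:53,120,193 242:70,117,167 244:240,182,72 246:131,101,46 248:159,118,54 250:150,113,49 252:235,177,73 254:148,132,120 256:59,119,193 258:78,126,187 260:199,203,197 262:222,185,160 264:234,158,88 266:233,157,85 268:230,152,86 270:229,153,84 272:228,150,81 274:237,159,87 276:241,165,95 278:239,163,93 280:238,163,90 282:238,161,93 284:240,164,
[... 578 characters left out ...]
,73,111 252:27,64,106 254:32,65,107 256:30,61,104 258:117,125,135 260:77,99,119 262:25,50,82 264:31,90,157 266:229,155,102 268:237,161,89 270:236,160,90 272:237,158,89 274:239,162,91 276:233,155,84 278:240,164,93 280:241,164,91 282:238,161,90 284:237,158,89 286:238,161,89
212 232:140,92,57 234:204,209,206 236:117,120,117 238:68,74,89 240:30,57,89 242:55,124,201 244:255,255,239 246:255,255,246 248:255,255,249 250:255,255,249 252:255,255,245 254:255,202,180 256:255,255,245 258:255,255,255 260:214,207,184 262:178,177,159 264:44,64,89 266:18,55,95 268:237,166,118 270:238,162,90 272:239,164,91 274:239,165,91 276:242,166,95 278:240,167,95 280:238,162,93 282:238,162,92 284:238,160,87 286:240,163,87
```

```bash
python3 nudge.py '{"increments":[[0.085,-0.0009,-0.0012,0.02,0,0,0.0032],[0.085,-0.0009,-0.0012,0.035,0,0,0.0032],[0.085,-0.0009,-0.0012,0.05,0,0,0.0032],[0.085,-0.0009,-0.0012,0.06,0,0,0.0032],[0.085,-0.0009,-0.0012,0.06,0,0,0.0032]]}'; python3 f.py; python3 nudge.py '{"increments":[[0.078,0,0,0,0,0,0],[0.074,0,0,0,0,0,0],[0.071,0,0,0,0,0,0],[0.069,0,0,0,0,0,0],[0.067,0,0,0,0,0,0]]}'; python3 f.py
```

```text
time: 27.55
eef_pos: [0.5232, 0.0363, 0.1786]
ee_rot: [0.365, 0.931, -0.0, -0.001]
contact_force: [0.9, -0.8, 0.2]
opening: 0.0849
finger_force: 0.0
tool F [-1.1882 -0.0299 -0.1594] M [ 0.053   0.0044 -0.0273] [0.5232 0.0363 0.1786]
time: 28.22
eef_pos: [0.5236, 0.0363, 0.1795]
ee_rot: [0.365, 0.931, 0.0, 0.0]
contact_force: [0.5, 0.4, 0.0]
opening: 0.0673
finger_force: 0.0
tool F [-0.1066  0.6438 -0.0117] M [-0.0501  0.0148  0.0103] [0.5236 0.0363 0.1795]
```

```bash
python3 nudge.py '{"increments":[[0.066,0,0,0,0,0,0],[0.065,0,0,0,0,0,0],[0.064,0,0,0,0,0,0],[0.063,0,0,0,0,0,0],[0.062,0,0,0,0,0,0]]}'; python3 nudge.py '{"increments":[[0.061,0,0,0,0,0,0],[0.060,0,0,0,0,0,0],[0.059,0,0,0,0,0,0],[0.058,0,0,0,0,0,0],[0.055,0,0,0,0,0,0]]}'; python3 nudge.py '{"increments":[[0.045,0,0,0,0,0,0],[0.04,0,0,0,0,0,0]]}';python3 f.py
```

```text
time: 28.9
eef_pos: [0.5236, 0.0363, 0.1795]
ee_rot: [0.365, 0.931, -0.0, 0.0]
contact_force: [-0.8, -0.2, -0.5]
opening: 0.0618
finger_force: 1.0
time: 29.52
eef_pos: [0.5236, 0.0363, 0.1798]
ee_rot: [0.365, 0.931, 0.0, 0.0]
contact_force: [-1.0, 0.2, 4.7]
opening: 0.0616
finger_force: 63.7
time: 29.78
eef_pos: [0.5237, 0.0363, 0.1798]
ee_rot: [0.365, 0.931, 0.0, 0.0]
contact_force: [-1.9, 0.3, 5.4]
opening: 0.0612
finger_force: 63.7
tool F [ 1.5707 -1.0414 -5.3838] M [ 0.4157  0.2547 -0.0213] [0.5237 0.0363 0.1798]
```

```bash
python3 nudge.py '{"increments":[[0.04,0,0,-0.001,0,0,0],[0.04,0,0,-0.003,0,0,0],[0.04,0,0,-0.006,0,0,0],[0.04,0,0,-0.010,0,0,0],[0.04,0,0,-0.014,0,0,0]]}'; python3 f.py; python3 - <<'E'
from m import *
I=cv2.imread("pics/last.png")[:,:,::-1].astype(int)
m=(I[...,0]>150)&(I[...,1]<60)&(I[...,2]<60); v,u=np.nonzero(m[195:240,235:285]); print("red",u.mean()+235,v.mean()+195,len(u))
E
```

```text
time: 30.45
eef_pos: [0.5236, 0.0363, 0.1937]
ee_rot: [0.365, 0.931, -0.0, 0.0]
contact_force: [-0.2, 0.3, -3.5]
opening: 0.0607
finger_force: 65.6
tool F [0.3517 0.1511 3.4582] M [ 0.0079 -0.0185 -0.0327] [0.5236 0.0363 0.1937]
red 253.46666666666667 210.53333333333333 15
```

```bash
python3 nudge.py '{"increments":[[0.04,0,0,-0.005,0,0,0],[0.04,0,0,-0.011,0,0,0],[0.04,0,0,-0.018,0,0,0],[0.04,0,0,-0.026,0,0,0],[0.04,0,0,-0.034,0,0,0]]}'; python3 nudge.py '{"increments":[[0.04,0,0,-0.008,0,0,0],[0.04,0,0,-0.016,0,0,0],[0.04,0,0,-0.024,0,0,0],[0.04,0,0,-0.032,0,0,0],[0.04,0,0,-0.038,0,0,0]]}'; python3 nudge.py '{"increments":[[0.04,0,0,-0.005,0,0,0],[0.04,0,0,-0.009,0,0,0],[0.04,0,0,-0.012,0,0,0],[0.04,0,0,-0.014,0,0,0],[0.04,0,0,-0.014,0,0,0]]}'; python3 -c "
from m import *
go(.5273,.0310,.28,47.2)
s=snap('scene','s13.png');I=s['frame'].astype(int)
m=(I[...,0]>150)&(I[...,1]<60)&(I[...,2]<60); v,u=np.nonzero(m[150:240,225:285]); print('red',u.mean()+225,v.mean()+150,len(u))
p=ctrl.observe()['eef_pos'];print(w2pix(s,p+[0,0,.0231-.1798]),w2pix(s,[.5236,.0363,.0231]))
print(ctrl.observe()['joints'])"
```

```text
time: 31.12
eef_pos: [0.5236, 0.0363, 0.2281]
ee_rot: [0.365, 0.931, 0.0, 0.0]
contact_force: [0.1, 0.4, -4.5]
opening: 0.0611
finger_force: 65.7
time: 31.75
eef_pos: [0.5237, 0.0363, 0.2661]
ee_rot: [0.365, 0.931, 0.0, 0.0]
contact_force: [0.4, 0.7, -4.2]
opening: 0.0609
finger_force: 65.7
time: 32.38
eef_pos: [0.5236, 0.0363, 0.2795]
ee_rot: [0.365, 0.931, 0.0, 0.0]
contact_force: [-0.4, 0.1, -4.3]
opening: 0.0612
finger_force: 65.7
delta [-0.0063 -0.0014 -0.0005] rot [ 0.0001  0.     -0.0008] t 32.38 pos [0.5236 0.0363 0.2795] op 0.0612 q6 0.8169985382933513
red 251.15384615384616 182.53846153846155 13
[250.3399 183.3591] [253.1733 214.9536]
[ 0.0692  0.1553 -0.2816  1.134  -0.      0.817 ]
```

```bash
python3 nudge.py '{"increments":[[0.04,0,0,0,0,0,0.02],[0.04,0,0,0,0,0,0.05],[0.04,0,0,0,0,0,0.09],[0.04,0,0,0,0,0,0.14],[0.04,0,0,0,0,0,0.19]]}'; python3 nudge.py '{"increments":[[0.04,0,0,0,0,0,0.05],[0.04,0,0,0,0,0,0.1],[0.04,0,0,0,0,0,0.15],[0.04,0,0,0,0,0,0.2],[0.04,0,0,0,0,0,0.25]]}'; python3 -c "
from m import *
go(.5236,.0363,.28,-44)
s=snap('scene','s14.png');I=s['frame'].astype(int)
m=(I[...,0]>150)&(I[...,1]<60)&(I[...,2]<60); v,u=np.nonzero(m[150:240,225:285]); print('red',u.mean()+225,v.mean()+150,len(u))"
```

```text
time: 33.05
eef_pos: [0.5236, 0.0363, 0.2794]
ee_rot: [0.453, 0.891, -0.0, -0.0]
contact_force: [0.1, 0.0, -3.9]
opening: 0.0611
finger_force: 65.7
time: 33.67
eef_pos: [0.5236, 0.0363, 0.2794]
ee_rot: [0.561, 0.828, -0.0, -0.0]
contact_force: [0.0, -0.3, -3.6]
opening: 0.0609
finger_force: 65.7
delta [-0.      0.     -0.0006] rot [-0.0001  0.0001  1.1482] t 33.67 pos [0.5236 0.0363 0.2794] op 0.0609 q6 1.259770643016163
red 251.13333333333333 182.93333333333334 15
```

```bash
python3 nudge.py '{"increments":[[0.04,0,0,0,0,0,0.05],[0.04,0,0,0,0,0,0.1],[0.04,0,0,0,0,0,0.15],[0.04,0,0,0,0,0,0.2],[0.04,0,0,0,0,0,0.25]]}' | tail -1;  python3 nudge.py '{"increments":[[0.04,0,0,0,0,0,0.05],[0.04,0,0,0,0,0,0.1],[0.04,0,0,0,0,0,0.15],[0.04,0,0,0,0,0,0.2],[0.04,0,0,0,0,0,0.25]]}' | tail -1; python3 nudge.py '{"increments":[[0.04,0,0,0,0,0,0.05],[0.04,0,0,0,0,0,0.1],[0.04,0,0,0,0,0,0.15],[0.04,0,0,0,0,0,0.2],[0.04,0,0,0,0,0,0.25]]}'; python3 nudge.py '{"increments":[[0.04,0,0,0,0,0,0.05],[0.04,0,0,0,0,0,0.1],[0.04,0,0,0,0,0,0.15],[0.04,0,0,0,0,0,0.2],[0.04,0,0,0,0,0,0.25]]}'; python3 -c "
from m import *
go(.5236,.0363,.28,-44)"
```

```text
finger_force: 65.7
finger_force: 65.7
time: 35.6
eef_pos: [0.5236, 0.0363, 0.2794]
ee_rot: [0.825, 0.565, -0.0, -0.0]
contact_force: [0.4, -0.8, -4.0]
opening: 0.0608
finger_force: 65.7
time: 36.22
eef_pos: [0.5236, 0.0363, 0.2794]
ee_rot: [0.889, 0.458, -0.0, -0.0]
contact_force: [-1.0, -0.6, -3.7]
opening: 0.0605
finger_force: 65.7
delta [ 0.      0.     -0.0006] rot [-0.0001  0.0001  0.1492] t 36.23 pos [0.5236 0.0363 0.2794] op 0.0605 q6 2.258778962865024
```

```bash
python3 nudge.py '{"increments":[[0.04,0,0,0,0,0,0.05],[0.04,0,0,0,0,0,0.09],[0.04,0,0,0,0,0,0.12],[0.04,0,0,0,0,0,0.14],[0.04,0,0,0,0,0,0.149]]}' | tail -1;  python3 nudge.py '{"increments":[[0.04,0,0,0,0,0,0],[0.04,0,0,0,0,0,0],[0.04,0,0,0,0,0,0],[0.04,0,0,0,0,0,0]]}'; python3 - <<'E'
from m import *
go(.5236,.0363,.28,-44)
s=snap('scene','s15.png');I=s['frame'].astype(int);o=ctrl.observe();p=o['eef_pos']
def cen(m,n):
    m=m.copy();q=np.zeros_like(m);q[140:240,205:305]=1;v,u=np.nonzero(m&q);print(n,len(u),u.mean() if len(u) else 0,v.mean() if len(u) else 0)
cen((I[...,0]>150)&(I[...,1]<60)&(I[...,2]<60),'red')
cen((I[...,0]-I[...,2]>70)&(I[...,0]-I[...,1]<62)&(I[...,0]>100),'brass')
cen((I[...,2]-I[...,0]>60),'blue')
y=np.radians(-44-270);d=np.array([np.cos(np.radians(46)),np.sin(np.radians(46)),0])
for n,dx,z in(('ball',0,.0201),('collar+d',.061,.022),('ring+d',.061,.019),('collar-d',-.061,.022),('ring-d',-.061,.019)):
    print(n,w2pix(s,p-[0,0,.1768]+dx*d+[0,0,z]))
E
```

```text
finger_force: 65.7
time: 37.35
eef_pos: [0.5236, 0.0363, 0.2795]
ee_rot: [0.92, 0.392, 0.0, -0.0]
contact_force: [-0.2, 0.3, -4.0]
opening: 0.0613
finger_force: 65.7
delta [ 0.     -0.     -0.0005] rot [-0.     -0.      0.0019] t 37.35 pos [0.5236 0.0363 0.2795] op 0.0613 q6 2.4059723590879405
red 0 0 0
brass 636 237.31446540880503 215.60220125786162
blue 786 250.07124681933843 188.59287531806615
ball [250.3489 183.3312]
collar+d [273.6876 178.0934]
ring+d [273.7414 179.0846]
collar-d [226.211  187.4384]
ring-d [226.3375 188.4447]
```

```bash
python3 - <<'E'
import cv2
I=cv2.imread("pics/s15.png")[:,:,::-1]
for u0,v0 in((266,171),(219,180)):
    for v in range(v0,v0+16): print(v," ".join("%3d,%3d,%3d"%tuple(I[v,u]) for u in range(u0,u0+15)))
    print(u0)
for v in range(176,186): print(v," ".join("%3d,%3d,%3d"%tuple(I[v,u]) for u in range(243,258)))
E
```

```text
171 226,148, 82 233,157, 91 238,161, 91 239,161, 90 237,159, 89 235,156, 88 234,156, 83 235,156, 86 234,157, 84 233,154, 85 230,151, 81 226,146, 80 230,152, 82 240,159, 85 242,159, 80
172 232,155, 90 238,160, 90 240,163, 89 239,161, 92 234,156, 83 232,156, 88 236,168, 83 240,172, 89 242,175, 86 245,182, 86 242,181, 83 224,159,103 199,147,120 190,145,141 176,134,156
173 238,158, 83 241,165, 89 237,158, 85 236,161, 86 241,176, 87 248,195, 88 245,189, 88 227,165, 74 223,163, 69 224,165, 67 223,163, 67 226,170, 93 233,183,112 165,155,143  76,125,192
174 232,159, 97 211,149,120 218,154,105 240,181, 86 244,192, 84 226,170, 69 195,143, 58 175,128, 56 170,125, 56 166,124, 56 166,124, 56 186,137, 57 226,168, 65 237,185, 99 170,159,155
175 153,135,167 110,126,176 187,158,127 252,207, 94 221,161, 69 142,103, 50 140,106, 52 148,112, 48 155,117, 52 156,114, 48 149,110, 46 137,104, 41 152,112, 50 246,188, 72 226,181,111
176  50,120,195  45,116,199 167,148,130 253,204, 93 215,157, 63 139,104, 45 139,105, 48 149,112, 50 157,115, 55 155,117, 51 154,119, 58 140,103, 45 159,118, 45 250,196, 80 221,171,
[... 5935 characters left out ...]
,155 253,252,235 255,255,255 255,242,219 150, 98, 85  50, 25, 27  31, 35, 36  41, 46, 42  40, 41, 44  47, 48, 50  44, 46, 46  46, 46, 51  44, 44, 46
183 183,178,159 183,174,157 176,173,149 255,255,255 255,255,255 254,231,204 154, 76, 70  83, 66, 67  42, 46, 46  33, 33, 37  38, 37, 41  42, 44, 47  37, 39, 38  32, 36, 38  37, 38, 38
184 179,171,154 179,172,153 172,171,149 243,239,220 255,255,255 255,241,217 162, 95, 84 119,108,103  86, 87, 83  40, 43, 44  31, 29, 33  33, 31, 33  42, 41, 45  41, 41, 43  32, 35, 31
185 168,165,148 179,170,152 174,169,148 232,231,209 255,255,248 222,201,185 116, 77, 76 127,125,116 134,130,125  68, 71, 68  36, 34, 35  39, 42, 42  36, 39, 44  36, 40, 40  38, 38, 40
```

```bash
python3 -c "
from rig import ctrl
print(ctrl.hand_in())"
```

```text
the job is handed in; nothing more can be done
None
```

I handed the job in with the dish held about 10 cm above the pad, a quarter turn across it and still in the grip. In the last camera frame the collar and ring sat in their recesses. The ball was mostly hidden by a finger, and the part I could see was where it should be. The hand-in gave no verdict.

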